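Dry-fit and set out a form stand for gluing

TASK

Dry-fit the next form stand on the setting-out board, ready for gluing: lay the thin ply base flat, midway between the cone form and the drum stand with its long side running from one to the other, stand the ply post upright on the middle of the base and the pin cap squarely on top of the post with its pin up, the long sides of all three running the same way. Then stand the glue bottle that is among the loose parts (not the one at the back of the bench) on the board directly behind the base (towards the board's raised back strip) and lay the roll of yellow tape flat on the board directly in front of the cone form (the side away from the strip), each with a gap of about 3 cm. Leave the two flat ply offcuts where they are.

Things in the scene. Friction and masses are not known exactly. Their poses are not given: they have to be found in the camera images.
- setting_board: flat grey laminate-faced board fixed to the bench, 300 x 480 x 12 mm; origin at the centre of its underside, its upper face 12 mm above that; x points to its back edge, along which runs a raised wooden strip 14 mm high and 18 mm wide (so the free upper face is x -150 to +132 mm, y -240 to +240 mm); y runs along its length, to the left seen from the robot. It may be turned by up to 0.2 rad
- cone_form: whitish blunt cone, 108 mm across at the foot, 98 mm high, fixed on the board at board x 0 and board y +170 or -170 mm; origin at the centre of its foot, x and y axes parallel to the board's
- drum_stand: finished stand: ply base plate 66 x 92 x 6 mm with a post and a tilted white drum, 96 mm high, fixed on the board at board x 0 at the other end, 340 mm from the cone form, so the middle of the board lies midway between the two; origin at the centre of its foot
- ply_base: loose thin plywood strip, 125 x 50 x 6 mm, 50 g, lying flat; origin at the centre of its underside, y along its 125 mm side, z up; grip across the 50 mm side
- ply_post: loose plywood block standing 44 mm high, the tallest of the ply blocks, 50 x 30 mm in plan, 60 g; origin at the centre of its underside, y along its 50 mm side, x across the 30 mm, z up
- pin_cap: loose cream resin block, 50 x 30 x 12 mm, with an upright steel pin 16 mm thick in its middle, 28 mm high over all, 60 g; origin at the centre of its underside, y along its 50 mm side, x across the 30 mm, z up (the pin's way)
- tape_roll: loose small roll of yellow tape lying flat, 42 mm across, 19 mm high, 30 g; origin at the centre of its underside
- glue_bottle: loose white squeeze bottle standing upright on the front right part of the bench among the other loose parts (a like bottle far back beside the tool box is not meant), body 56 mm across and 100 mm high with a nozzle to 127 mm, 200 g; origin at the centre of its underside
- square_offcut: loose flat plywood offcut, 46 x 34 x 18 mm, to be left alone; origin at the centre of its underside
- long_offcut: loose flat plywood offcut, 60 x 26 x 18 mm, to be left alone; origin at the centre of its underside
There are look-alikes about, which are no part of the job. Leave any pink or red look-alike of the pin_cap alone.

How it is judged:
By the outcome, as a careful person would: the job done as asked, in the order asked, and still so for the second after the job is handed in, with the robot touching nothing.
It also fails if it takes over 136 s, if anything falls off the work surface, if the arm or the gripper's body presses on something with over 40 N, if the wrist force passes 120 N, or if a joint passes its speed limit or range.

ROBOT

A 6-joint arm with a two-finger parallel gripper is mounted at the origin on a cart in front of the work surface, level with it; the furniture and walls round the work are solid. World frame = base frame: x ahead of the robot, y to its left, z up, the work surface at z = 0. Lengths are in m, angles in degrees, forces in N, time in s.
With the tool pointing down it reaches from about 0.25 to 0.725 m from the base axis. Payload 9.7 kg.
Tool frame: the origin (TCP) lies on the mounting face of the last link; the fingertips stand 173 mm ahead of it and the grasp point (between the pads) lies 155 mm ahead of it; z points along the fingers, y is the line along which they close (so a half turn about z gives the same grasp; the last joint's range is limited). The gripper opens to 85 mm and grips with 20 to 120 N. Pads are 22 mm wide; open, the fingers measure 114 mm over their backs; the gripper's body (76 mm by 85 mm) begins 54 mm behind the grasp point. The pads swing forward as they close: fully open they stand 13 mm farther back than shut.
Start: joints at [-76.49, 4.979, 10.078, 95.1, 0, 90], TCP at [0.128, -0.535, 0.405] pointing down, gripper open.
Joint ranges: [-179.16, 179.16], [-48.56, 103.87], [-65.8, 70.77], [-126.05, 130.52], [-82.76, 87.17], [-180, 180]. Speed limits (degrees/s): [127.2, 127.2, 147.25, 180, 180, 180].

INTERFACE

Orientations are given as [roll, pitch, yaw] about the fixed x, y, z axes, in that order (R = Rz(yaw) Ry(pitch) Rx(roll)).
In Python, from workcell import bot, camera, camera_model, outline_of, pinpoint gives the robot as it stands.
- The arm moves only by the tool move_arm, never from a script. Its arguments are lists of equal length, an entry for each row: "jaw": the closure, from 0 (fully open) to 1 (shut); "delta_pos": the shift along the world's x, y, z in m, a list of three; "yaw": the turn about the world's z in rad. In form: {"jaw": [jaw, ...], "delta_pos": [[dx, dy, dz], ...], "yaw": [yaw, ...]}. A call has 1 to 10 rows; each row shifts and turns the commanded pose from where the row before left it; what a row does not reach is not made up. A row lasts 1/12 s, in which the tool goes at most 41.7 mm and 7.16 degrees, less where a joint would pass 70% of its speed; a pose out of reach is approached as far as the arm can. A call with a gripper value outside its range is refused whole. The fingers move at their own pace and stop on an object; "force" is the grip in N (left out, the last holds). Time passes only in rows, so rows that do not move let the fingers close. It gives the time, the measured TCP pose, the force, the opening and the grip force at its end, in the units of the state.
- bot.get_obs(): the state, without advancing time (a new reading comes with each control period).
- camera(name): name is "side" or "top" or "wrist"; returns the picture (384x512x3 uint8, red, green, blue); there is no depth.
- camera_model(name): a dict with "fx", "fy", "cx", "cy" (pixels), "k1" (the pictures are not rectified: a ray, as slopes to the right and down, at radius r is drawn at 1 + k1 r^2 times it, then the intrinsics apply), "R" (3x3) and "t" (3): a world point X has camera coordinates R X + t. Camera axes: x right, y down, z forward; pixel columns grow to the right and rows downward; lengths in m; the calibration is good to about 2 mm. A picture is of the moment at which its call begins: read the wrist's pose just before it. camera_model takes no time and is no camera call; for the wrist camera it gives the pose at the moment of the call.
- bot.job_done(): hands the job in; it is judged then, once.
Trained networks look in the newest picture that a camera, given by its name, has taken for a name from the list of things; names that differ only in an ending like _2 or _b are one class to them, and where a whole thing is asked for, a point or a joint stands for the part that bears it (a point fixed in the world has none). Each returns a list of dicts, best first, with "confidence" (0 to 1); they miss things now and then, are a little off and sometimes report something else, mostly with a low value. They report only what shows in the picture. A call takes as long as a camera call. They do not tell look-alikes from the thing itself.
- outline_of(camera, thing): "mask" (384x512 bool, what is visible of it) and "xy" ([column, row] in pixels, amid what is visible of it).
- pinpoint(camera, thing): "xy" ([column, row] in pixels: a listed point, or the origin of a listed thing).
The state is a dict: "time": time; "q": joint angles; "qd": joint speeds; "joint_efforts": joint torques, N m; "ee_pos": TCP position; "tcp_rot": TCP orientation; "wrist_force": force on the tool from outside, world axes, zero at the start; "torque": the same for the moment, N m; "opening": finger opening in m; "grasp_force": force on a finger pad.
Only numpy, scipy, OpenCV 4.12 (cv2) and the standard library are available. Lean on these libraries where they do the work, as an engineer would, in place of code of your own. Each camera call takes 0.05 s, during which the arm holds its last target. There are 200 camera calls.

## Working session

There is one attempt and no reset: what is moved stays moved. The work goes in short steps, Python scripts to look and compute and a tool call to move; the robot and the scene stay as the last step left them, time stands still between calls to the robot, and variables do not carry over. Pictures are saved under pics/ and viewed, at most 14 in all, crops included, and the job is handed in when it is done.

Besides the shell and the picture viewer there is one more tool, called as a command line: name --pt "numbers of a row" for each row, then --argument value for the rest. move_arm: Moves the arm, as the interface text tells. Its arguments: {"type":"object","properties":{"jaw":{"type":"array"},"delta_pos":{"type":"array"},"yaw":{"type":"array"},"force":{"type":"number"}},"required":["jaw","delta_pos","yaw"]}

```bash
mkdir -p pics; ls; cat > h.py <<'E'
import numpy as np, cv2
from workcell import bot, camera, camera_model, outline_of, pinpoint
def ray(m,uv):
    d=np.array([(uv[0]-m['cx'])/m['fx'],(uv[1]-m['cy'])/m['fy']]); s=d.copy()
    for _ in range(20): s=d/(1+m['k1']*(s@s))
    R=np.array(m['R']);t=np.array(m['t'])
    return -R.T@t, R.T@np.array([s[0],s[1],1])
def hit(m,uv,z):
    o,d=ray(m,uv); return o+d*(z-o[2])/d[2]
def proj(m,X):
    c=np.array(m['R'])@np.array(X)+np.array(m['t']); s=c[:2]/c[2]; s=s*(1+m['k1']*(s@s))
    return np.array([m['fx']*s[0]+m['cx'],m['fy']*s[1]+m['cy']])
def save(n,im): cv2.imwrite('pics/'+n+'.png',im[:,:,::-1])
E
python3 - <<'E'
from h import *
ims={}
for c in('top','side'):
    im=camera(c); ims[c]=im; m=camera_model(c); o,_=ray(m,(256,192)); print(c,o.round(3))
    for th,z in dict(setting_board=.0,cone_form=.012,drum_stand=.012,ply_base=0,ply_post=0,pin_cap=0,tape_roll=0,glue_bottle=0,square_offcut=0,long_offcut=0).items():
        for r in pinpoint(c,th)[:3]: print(th,np.round(r['xy'],1),round(r['confidence'],2),hit(m,r['xy'],z)[:2].round(4))
save('top',cv2.resize(ims['top'],(800,600),interpolation=cv2.INTER_CUBIC)); save('side',cv2.resize(ims['side'],(800,600),interpolation=cv2.INTER_CUBIC))
print(bot.get_obs())
E
```

```text
pics
top [ 0.349 -0.084  1.598]
setting_board [209.6 170.5] 0.82 [0.5818 0.0995]
cone_form [160.3 182.3] 0.79 [0.5331 0.2861]
drum_stand [248. 163.] 0.86 [ 0.6102 -0.049 ]
drum_stand [303.  210.7] 0.69 [ 0.4279 -0.2602]
ply_base [338.2 214.2] 0.71 [ 0.4158 -0.3972]
ply_base [301.6 210.6] 0.67 [ 0.4288 -0.2562]
ply_post [303.5 180.2] 0.67 [ 0.5465 -0.264 ]
pin_cap [373.3 205.4] 0.71 [ 0.4505 -0.5338]
pin_cap [194.6 231.7] 0.69 [0.3458 0.1526]
pin_cap [227.6 223.6] 0.68 [0.3774 0.0272]
tape_roll [334.3 183.4] 0.52 [ 0.5349 -0.3835]
glue_bottle [306.5 157.4] 0.54 [ 0.636  -0.2761]
square_offcut [332.5 148.8] 0.67 [ 0.6709 -0.3781]
long_offcut [374.9 206.2] 0.4 [ 0.4474 -0.54  ]
side [-0.784 -0.026  0.872]
setting_board [179.6 190.1] 0.6 [0.58   0.1177]
cone_form [124.9 193.3] 0.6 [0.5526 0.2933]
drum_stand [228.8 183.6] 0.76 [ 0.592  -0.0477]
ply_base [339.7 212.8] 0.89 [ 0.4186 -0.3887]
ply_post [292.5 190.7] 0.67 [ 0.5537 -0.2593]
pin_cap [299.7 211.8] 0.65 [ 0.4315 -0.2648]
pin_cap [162.9 233.2] 0.53 [0.3478 0.1532]
pin_cap [291.9 176.4] 0.53 [ 0.6456 -0.2702]
tape_roll [383.1 203.3]
[... 193 characters left out ...]
.9] 0.54 [ 0.4476 -0.536 ]
{'time': 1.1, 'q': array([-7.64907302e+01,  4.97809497e+00,  1.00804208e+01,  9.50994211e+01,
        1.34137382e-04,  8.99988107e+01]), 'qd': array([ 0.06250922,  0.00644526,  0.13476104,  0.0914095 , -0.02083982,
        0.03205184]), 'joint_efforts': array([-5.41578829e-04, -5.20106721e+01,  4.64866018e+01,  1.52099543e-03,
       -4.55286863e-05, -1.29239638e-05]), 'ee_pos': array([ 0.12848191, -0.53478338,  0.40471165]), 'tcp_rot': array([ 1.79997095e+02, -1.34077086e-04,  1.35104592e+01]), 'wrist_force': array([-0.43451276, -0.3816183 , -0.40047847]), 'torque': array([-0.02512881, -0.01208841,  0.03426477]), 'grasp_force': 0.0, 'opening': 0.08533485447490906}
```

View pics/top.png

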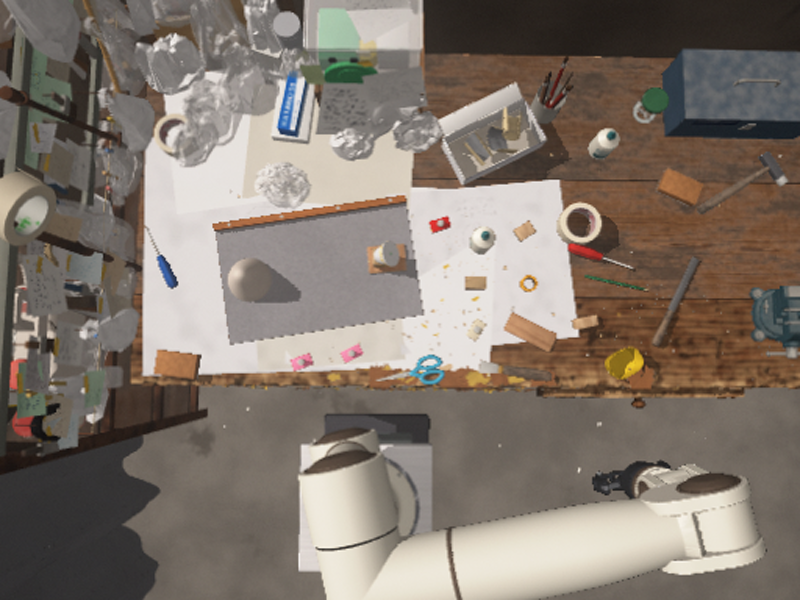

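View pics/side.png

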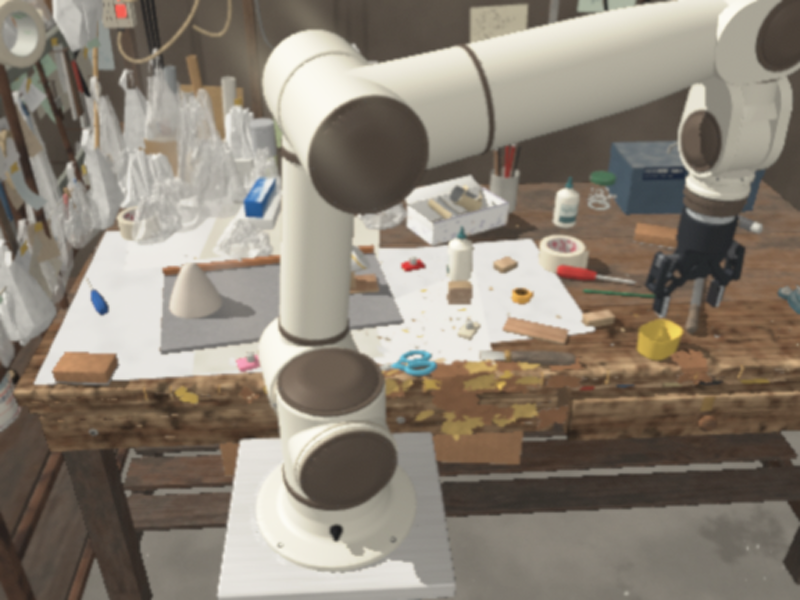

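The top picture shows, at 800x600 scale, the cone at (250,280), the drum stand (387,257) and the glue bottle (482,238). The upright ply block is at (475,283), the cream cap (477,328), the base (530,331) and the tape (528,283). The offcuts are at (525,231) and (585,322), and the pink and red caps at (301,361), (351,353) and (440,224). I'll look closer with the wrist camera.

move_arm --jaw '[0,0,0,0,0,0,0,0,0,0]' --pt "0.029 0.02 0.004" --pt "0.029 0.02 0.004" --pt "0.029 0.02 0.004" --pt "0.029 0.02 0.004" --pt "0.029 0.02 0.004" --pt "0.029 0.02 0.004" --pt "0.029 0.02 0.004" --pt "0.029 0.02 0.004" --pt "0.029 0.02 0.004" --pt "0 0 0" --yaw '[-0.024,-0.024,-0.024,-0.024,-0.024,-0.024,-0.024,-0.024,-0.024,-0.02]'

```text
time: 1.93
ee_pos: [0.3931, -0.3519, 0.4411]
tcp_rot: [-180.0, -0.1, 0.2]
wrist_force: [1.1, -0.9, 0.6]
opening: 0.0853
grasp_force: 0.0
```

```bash
python3 - <<'E'
from h import *
o=bot.get_obs(); print(o['ee_pos'],o['tcp_rot'])
m=camera_model('wrist'); im=camera('wrist'); print(ray(m,(256,192)))
for th,z in dict(ply_base=0,ply_post=0,pin_cap=0,tape_roll=0,glue_bottle=0,square_offcut=0,long_offcut=0,drum_stand=.012).items():
    for r in pinpoint('wrist',th)[:3]: print(th,np.round(r['xy'],1),round(r['confidence'],2),hit(m,r['xy'],z)[:2].round(4))
save('w1',cv2.resize(im,(800,600),interpolation=cv2.INTER_CUBIC)); np.save('w1.npy',im); import pickle; pickle.dump(m,open('w1.pkl','wb'))
E
```

```text
[ 0.39314342 -0.35187989  0.44111691] [-1.79977154e+02 -9.86996046e-02  1.65324842e-01]
(array([ 0.47506876, -0.35238695,  0.41055861]), array([-0.31615705, -0.00543319, -0.94871636]))
ply_base [289.3 131.7] 0.7 [ 0.4245 -0.3995]
ply_post [180.9  37.9] 0.74 [ 0.5422 -0.2594]
pin_cap [192.4 124.6] 0.69 [ 0.4338 -0.2685]
tape_roll [288.5  34.6] 0.71 [ 0.5458 -0.3945]
glue_bottle [288.2 130.3] 0.51 [ 0.4264 -0.3979]
glue_bottle [386.3 113.9] 0.35 [ 0.4499 -0.5301]
long_offcut [391.1 114.8] 0.88 [ 0.4488 -0.537 ]
```

View pics/w1.png

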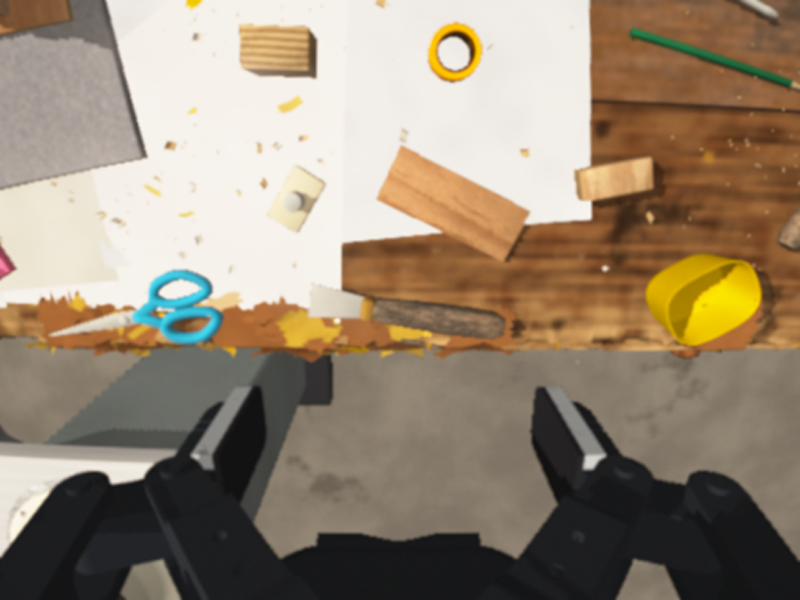

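The wrist view shows the ply post at (275,50), the tape (455,50), the cream cap with steel pin (295,198), the base (455,203) and the long offcut (615,178). I'll now move to see the bottle and the board.

move_arm --jaw '[0,0,0,0,0,0,0,0]' --pt "0.03 0.006 0.003" --pt "0.03 0.006 0.003" --pt "0.03 0.006 0.003" --pt "0.03 0.006 0.003" --pt "0.03 0.006 0.003" --pt "0.01 0.005 0" --pt "0 0 0" --pt "0 0 0" --yaw '[0,0,0,0,0,0,0,0]'

```text
time: 3.05
ee_pos: [0.5494, -0.32, 0.4552]
tcp_rot: [-180.0, 0.1, 0.0]
wrist_force: [-0.8, -0.4, -0.4]
opening: 0.0853
grasp_force: 0.0
```

```bash
cat >> h.py <<'E'
from scipy.optimize import minimize
def sil(m,p,shape,z0):
    if shape[0]=='box':
        a,b,h=shape[1:]; c,s=np.cos(p[2]),np.sin(p[2])
        P=[(p[0]+c*x-s*y,p[1]+s*x+c*y,z0+z) for x in(-a/2,a/2) for y in(-b/2,b/2) for z in(0,h)]
    else:
        d,h=shape[1:]; th=np.linspace(0,2*np.pi,40)
        P=[(p[0]+d/2*np.cos(t),p[1]+d/2*np.sin(t),z0+z) for t in th for z in(0,h)]
    uv=np.array([proj(m,q) for q in P],np.float32)
    hull=cv2.convexHull(uv)
    im=np.zeros((384*4,512*4),np.uint8); cv2.fillPoly(im,[np.round((hull*4+1.5)*16).astype(np.int32)],255,shift=4)
    return cv2.resize(im,(512,384),interpolation=cv2.INTER_AREA)/255.
def fit(m,mask,shape,xy,yaws=None,z0=0.):
    M=mask.astype(float)
    def f(p):
        S=sil(m,p,shape,z0); return 1-np.minimum(S,M).sum()/max(np.maximum(S,M).sum(),1)
    best=None
    for y0 in (yaws if yaws is not None else np.arange(0,np.pi,np.pi/6)) if shape[0]=='box' else [0]:
        n=3 if shape[0]=='box' else 2
        g=f if n==3 else (lambda q:f([q[0],q[1],0]))
        x0=np.array([xy[0],xy[1],y0])[:n]; sx=np.vstack([x0]+[x0+np.eye(n)[i]*(.012,.012,.25)[i] for i in range(n)])
        r=minimize(g,x0,method='Nelder-Mead',options=dict(initial_simplex=sx,xatol=1e-4,fatol=1e-4,maxiter=120))
        if best is None or r.fun<best.fun: best=r
    return best.x.round(4),round(1-best.fun,3)
SH=dict(ply_base=('box',.05,.125,.006),ply_post=('box',.03,.05,.044),pin_cap=('box',.03,.05,.012),tape_roll=('cyl',.042,.019),glue_bottle=('cyl',.056,.1),square_offcut=('box',.034,.046,.018),long_offcut=('box',.026,.06,.018),setting_board=('box',.3,.48,.012))
E
cat > look.py <<'E'
import sys; from h import *
n=sys.argv[1]; things=sys.argv[2:]
o=bot.get_obs(); print(o['ee_pos'].round(4),o['tcp_rot'].round(2))
m=camera_model('wrist'); im=camera('wrist')
for th in things:
    z=.012 if th in('cone_form','drum_stand') else 0
    for r in pinpoint('wrist',th)[:2]: print('pt',th,np.round(r['xy'],1),round(r['confidence'],2),hit(m,r['xy'],z)[:2].round(4))
    for r in outline_of('wrist',th)[:2]:
        xy=hit(m,r['xy'],.01)
        print('  ol',th,np.round(r['xy']),round(r['confidence'],2),r['mask'].sum(),fit(m,r['mask'],SH[th],xy) if th in SH else xy.round(4))
save(n,cv2.resize(im,(800,600),interpolation=cv2.INTER_CUBIC))
E
python3 look.py w2 ply_base ply_post pin_cap tape_roll glue_bottle square_offcut
```

```text
[ 0.5494 -0.32    0.4552] [-1.7998e+02  6.0000e-02  1.0000e-02]
pt ply_base [302.9 232. ] 0.7 [ 0.4226 -0.3962]
pt ply_base [307.6 155.5] 0.25 [ 0.5439 -0.3967]
  ol ply_base [304. 231.] 0.94 2343 (array([ 0.4259, -0.4002, -0.4472]), np.float64(0.938))
pt ply_post [215.  156.9] 0.76 [ 0.5417 -0.2638]
  ol ply_post [212. 158.] 0.67 1110 (array([ 0.5449, -0.2627, -0.0605]), np.float64(0.945))
pt pin_cap [145.5  46.6] 0.93 [ 0.69   -0.1772]
pt pin_cap [ 42.1 259.3] 0.66 [0.3684 0.0379]
  ol pin_cap [145.  44.] 0.73 1038 (array([ 0.6925, -0.1767,  0.3243]), np.float64(0.932))
  ol pin_cap [ 40. 258.] 0.66 511 (array([0.3713, 0.0377, 0.4896]), np.float64(0.902))
pt tape_roll [306.3 153.7] 0.84 [ 0.5465 -0.3947]
  ol tape_roll [309. 148.] 0.69 667 (array([ 0.5457, -0.3959]), np.float64(0.735))
pt glue_bottle [221.7  80.2] 0.98 [ 0.6464 -0.2766]
  ol glue_bottle [217.  78.] 0.57 2222 (array([ 0.6453, -0.282 ]), np.float64(0.87))
pt square_offcut [306.   57.2] 0.6 [ 0.6756 -0.3882]
  ol square_offcut [308.  57.] 0.97 1111 (array([ 0.6771, -0.3868,  0.5758]), np.float64(0.95))
```

View pics/w2.png

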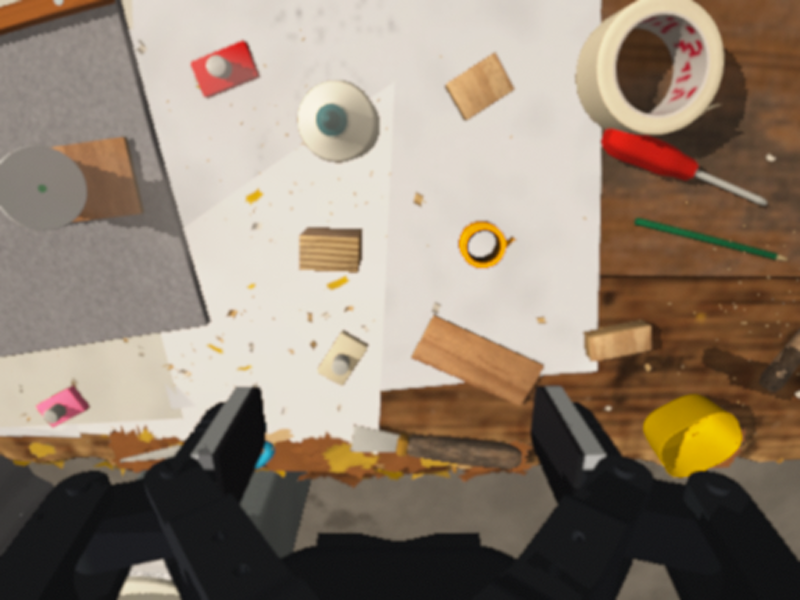

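move_arm --jaw '[0,0,0,0,0,0,0,0,0,0]' --pt "0 0.04 0.003" --pt "0 0.04 0.003" --pt "0 0.04 0.003" --pt "0 0.04 0.003" --pt "0 0.04 0.003" --pt "0.005 0.04 0.003" --pt "0.005 0.04 0.003" --pt "0.005 0.04 0.003" --pt "0.005 0.04 0.003" --pt "0.005 0.035 0" --yaw '[0,0,0,0,0,0,0,0,0,0]'

```text
time: 4.53
ee_pos: [0.5761, 0.0378, 0.4835]
tcp_rot: [-178.4, -0.0, 3.5]
wrist_force: [-0.1, -1.1, 0.7]
opening: 0.0851
grasp_force: 0.0
```

```bash
python3 look.py w3 setting_board cone_form drum_stand
```

```text
[0.5761 0.0378 0.4835] [-1.7844e+02 -5.0000e-02  3.5200e+00]
pt setting_board [207.9 144.5] 0.64 [0.5769 0.1214]
  ol setting_board [216. 120.] 0.68 56349 (array([0.5809, 0.1232, 3.3022]), np.float64(0.864))
pt cone_form [ 98.8 155.9] 0.77 [0.5514 0.2889]
  ol cone_form [ 94. 159.] 0.61 4388 [0.5458 0.298  0.01  ]
  ol drum_stand [324. 136.] 0.89 3179 [ 0.6033 -0.05    0.01  ]
```

View pics/w3.png

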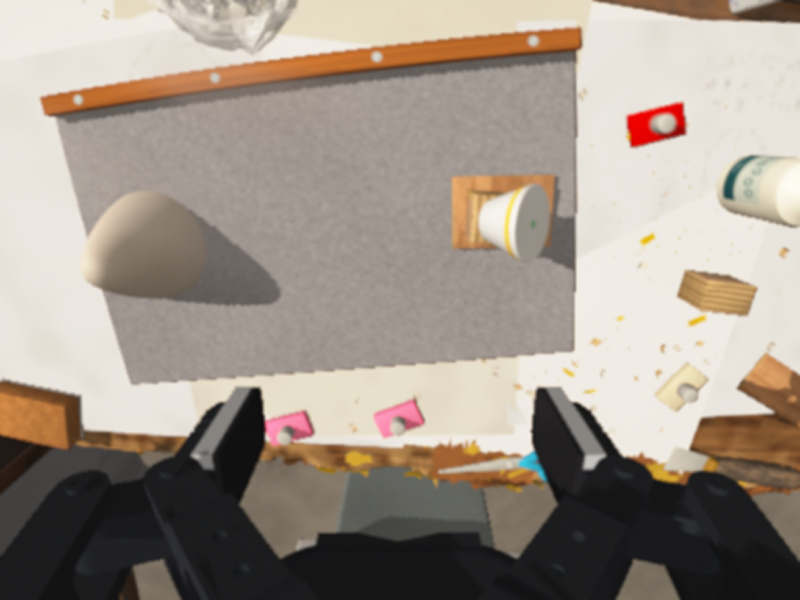

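The picture shows the board from front-left (132,383) to front-right (574,350), strip at the back, cone at (145,245) and drum stand base at (500,212). The arm was still settling, so I'll refine the board pose with an edge fit from a still picture.

```bash
python3 - <<'E'
from h import *
from scipy.optimize import least_squares
for c in('wrist','wrist','top'):
    if c=='wrist': o=bot.get_obs(); print(o['ee_pos'].round(4),o['tcp_rot'].round(2))
    m=camera_model(c); g=cv2.GaussianBlur(camera(c),(3,3),0).astype(float)
    segs=[((-.15,-.23),(-.15,.23),.012),((-.14,-.24),(.12,-.24),.012),((-.14,.24),(.12,.24),.012),((.132,-.22),(.132,.22),.026)]
    def w(p,x,y,z): cc,s=np.cos(p[2]),np.sin(p[2]); return np.array([p[0]+cc*x-s*y,p[1]+s*x+cc*y,z])
    p=np.array([.580,.118,.13])
    for rad in (9,6,4,3):
        obs=[]
        for a,b,z in segs:
            for t in np.linspace(0,1,40):
                q=np.array(a)*(1-t)+np.array(b)*t
                uv=proj(m,w(p,*q,z)); e=proj(m,w(p,*(q+(np.array(b)-a)*.02),z))-uv; n=np.array([-e[1],e[0]])/np.hypot(*e)
                ks=np.arange(-rad,rad+.01,.5); pts=(uv+ks[:,None]*n).astype(np.float32)
                pr=cv2.remap(g.astype(np.float32),pts[None,:,0],pts[None,:,1],cv2.INTER_LINEAR)[0]
                G=np.abs(pr[4:]-pr[:-4]).sum(1); i=G.argmax()
                if G[i]>25: obs.append((q,z,uv+ks[i+2]*n,n))
        r=least_squares(lambda p:[(proj(m,w(p,*q,z))-u)@n for q,z,u,n in obs],p,loss='soft_l1',f_scale=.5); p=r.x
    print(c,p.round(4),len(obs),'med res px',np.median(np.abs(r.fun)).round(2))
    for y in(.17,-.17): print('   form at',w(p,0,y,.012).round(4), proj(m,w(p,0,y,.012))*1.5625)
E
```

```text
[0.5761 0.0344 0.4827] [-1.785e+02  2.000e-02  3.180e+00]
wrist [0.5774 0.1225 0.1606] 159 med res px 0.5
   form at [0.5502 0.2903 0.012 ] [149.01149222 245.71687714]
   form at [ 0.6046 -0.0453  0.012 ] [497.51860001 209.08932076]
[0.5761 0.0343 0.4827] [-1.7849e+02  1.0000e-02  3.1800e+00]
wrist [0.5774 0.1225 0.1607] 159 med res px 0.49
   form at [0.5502 0.2903 0.012 ] [149.03312951 245.75107536]
   form at [ 0.6046 -0.0453  0.012 ] [497.48217894 209.07346537]
top [0.5705 0.1216 0.1613] 138 med res px 0.42
   form at [0.5432 0.2894 0.012 ] [249.23646346 280.74473253]
   form at [ 0.5978 -0.0462  0.012 ] [386.32706098 259.65439849]
```

move_arm --jaw '[0,0,0,0,0,0,0,0,0,0]' --pt "-0.01 -0.037 -0.01" --pt "-0.01 -0.037 -0.01" --pt "-0.01 -0.037 -0.01" --pt "-0.01 -0.037 -0.01" --pt "-0.01 -0.037 -0.01" --pt "-0.01 -0.037 -0.01" --pt "-0.01 -0.037 -0.01" --pt "-0.01 -0.037 -0.01" --pt "-0.01 -0.037 -0.01" --pt "-0.01 -0.037 -0.01" --yaw '[0.08,0.08,0.08,0.08,0.08,0.08,0.08,0.08,0.08,0.08]'

```text
time: 5.87
ee_pos: [0.4749, -0.3368, 0.3824]
tcp_rot: [-178.5, 0.0, 49.3]
wrist_force: [0.5, -0.2, 0.4]
opening: 0.085
grasp_force: 0.0
```

move_arm --jaw '[0.3,0.3,0.3,0.3,0.3,0.3,0.3]' --pt "-0.015 -0.02 -0.02" --pt "-0.015 -0.02 -0.02" --pt "-0.02 -0.02 -0.02" --pt "0 -0.005 -0.015" --pt "0 0 0" --pt "0 0 0" --pt "0 0 0" --yaw '[0.08,0.08,0.08,0.08,0,0,0]'

```text
time: 6.45
ee_pos: [0.4265, -0.3995, 0.3088]
tcp_rot: [-178.5, 0.0, 67.3]
wrist_force: [0.0, 0.5, 0.1]
opening: 0.0593
grasp_force: 0.0
```

```bash
python3 look.py w4 ply_base pin_cap; python3 -c "
from h import *; print(bot.get_obs()['q'].round(1))"
```

```text
[ 0.4265 -0.3995  0.3088] [-1.7855e+02  4.0000e-02  6.7290e+01]
pt ply_base [263.  179.2] 0.94 [ 0.4283 -0.4004]
  ol ply_base [262. 177.] 0.68 6634 (array([ 0.4262, -0.3997,  2.6968]), np.float64(0.968))
pt pin_cap [209.3  36.6] 0.93 [ 0.4339 -0.2659]
pt pin_cap [257.6 180.3] 0.43 [ 0.4231 -0.3995]
[-43.    9.7   4.6  86.3  -0.5  69.6]
```

View pics/w4.png

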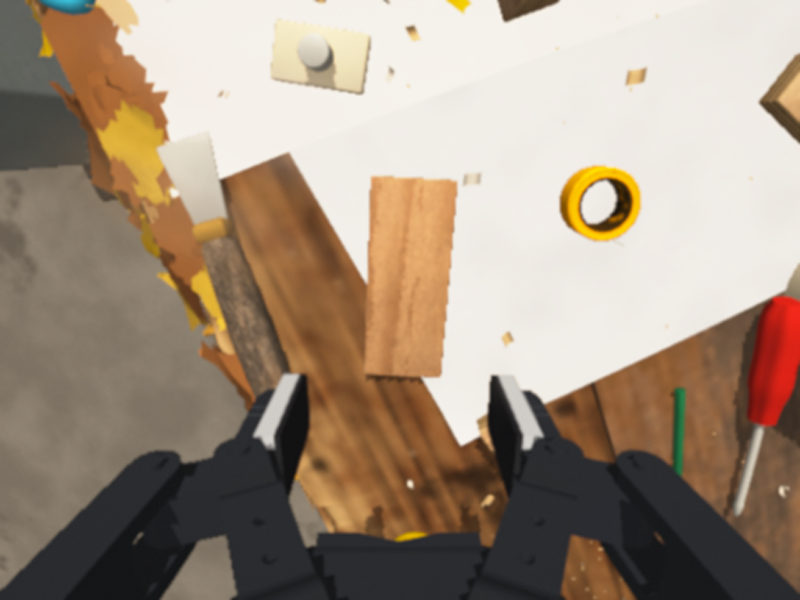

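The base is at (410,278) in the wrist view, with the knife handle at (240,290) clear of the fingers. It matches its 125x50 size, with IoU 0.97. I'll descend on it now.

move_arm --jaw '[0.3,0.3,0.3,0.3,0.3,0.3,0.3]' --pt "0.003 -0.002 -0.02" --pt "0 0 -0.035" --pt "0 0 -0.035" --pt "0 0 -0.025" --pt "0 0 -0.008" --pt "0 0 -0.004" --pt "0 0 0" --yaw '[-0.049,0,0,0,0,0,0]'

```text
time: 7.28
ee_pos: [0.4295, -0.4017, 0.1811]
tcp_rot: [-178.5, 0.0, 64.6]
wrist_force: [0.3, 0.1, 1.0]
opening: 0.06
grasp_force: 0.0
```

move_arm --jaw '[0.3,0.3,0.3,0.3,0.3,0.3]' --pt "0 0 -0.003" --pt "0 0 -0.003" --pt "0 0 -0.002" --pt "0 0 -0.002" --pt "0 0 -0.001" --pt "0 0 0" --yaw '[0,0,0,0,0,0]'

```text
time: 7.78
ee_pos: [0.4292, -0.4017, 0.1696]
tcp_rot: [-178.5, 0.0, 64.6]
wrist_force: [0.5, -0.1, -0.2]
opening: 0.0596
grasp_force: 0.0
```

move_arm --jaw '[0.3,0.3,0.3,0.3,0.3]' --pt "0 0 -0.001" --pt "0 0 -0.001" --pt "0 0 -0.001" --pt "0 0 0" --pt "0 0 0" --yaw '[0,0,0,0,0]'

```text
time: 8.2
ee_pos: [0.4293, -0.4018, 0.169]
tcp_rot: [-178.6, 0.0, 64.6]
wrist_force: [-6.3, 5.2, 17.4]
opening: 0.0593
grasp_force: 8.8
```

move_arm --jaw '[0.5,0.5,0.5,0.5,0.5]' --pt "0 0 0" --pt "0 0 0" --pt "0 0 0" --pt "0 0 0" --pt "0 0 0" --yaw '[0,0,0,0,0]' --force 25

```text
time: 8.62
ee_pos: [0.4312, -0.4029, 0.171]
tcp_rot: [-179.0, 0.1, 64.7]
wrist_force: [3.7, 0.3, 19.8]
opening: 0.0492
grasp_force: 33.7
```

move_arm --jaw '[0.5,0.5,0.5,0.5,0.5,0.5,0.5,0.5,0.5,0.5]' --pt "0 0 0.005" --pt "0 0 0.03" --pt "0 0 0.035" --pt "0 0.01 0.035" --pt "0 0.02 0.03" --pt "0.01 0.035 0.015" --pt "0.012 0.038 0.01" --pt "0.012 0.038 0" --pt "0.012 0.038 0" --pt "0.012 0.038 0" --yaw '[0,0,0,0,0.05,0.05,0.05,0.05,0.05,0.05]' --force 40

```text
time: 9.45
ee_pos: [0.4873, -0.183, 0.3269]
tcp_rot: [-178.5, 0.0, 81.9]
wrist_force: [-0.1, -0.5, -0.4]
opening: 0.0485
grasp_force: 41.6
```

move_arm --jaw '[0.5,0.5,0.5,0.5,0.5,0.5,0.5,0.5,0.5,0.5]' --pt "0.012 0.038 0" --pt "0.012 0.038 0" --pt "0.012 0.038 0" --pt "0.012 0.038 0" --pt "0.012 0.038 0" --pt "0.012 0.038 0" --pt "0.012 0.038 0" --pt "0 0.02 0" --pt "0 0 0" --pt "0 0 0" --yaw '[0.05,0.05,0.05,0.05,0.05,0.05,0,0,0,0]'

```text
time: 10.28
ee_pos: [0.5712, 0.1024, 0.3262]
tcp_rot: [-178.4, 0.0, 99.1]
wrist_force: [-0.5, -0.2, -1.0]
opening: 0.0486
grasp_force: 41.6
```

```bash
cat > board.py <<'E'
from h import *
from scipy.optimize import least_squares
import sys
segs=[((-.15,-.23),(-.15,.23),.012),((-.14,-.24),(.12,-.24),.012),((-.14,.24),(.12,.24),.012),((.132,-.22),(.132,.22),.026)]
def w(p,x,y,z): cc,s=np.cos(p[2]),np.sin(p[2]); return np.array([p[0]+cc*x-s*y,p[1]+s*x+cc*y,z])
def board(c='wrist',p=(.5774,.1225,.1606)):
    m=camera_model(c); im=camera(c); g=cv2.GaussianBlur(im,(3,3),0).astype(np.float32)
    for rad in (9,6,4,3):
        obs=[]
        for a,b,z in segs:
            for t in np.linspace(0,1,60):
                q=np.array(a)*(1-t)+np.array(b)*t
                uv=proj(m,w(p,*q,z)); e=proj(m,w(p,*(q+(np.array(b)-a)*.02),z))-uv; n=np.array([-e[1],e[0]])/np.hypot(*e)
                if not(12<uv[0]<500 and 12<uv[1]<225): continue
                ks=np.arange(-rad,rad+.01,.5); pts=(uv+ks[:,None]*n).astype(np.float32)
                pr=cv2.remap(g,pts[None,:,0],pts[None,:,1],cv2.INTER_LINEAR)[0]
                G=np.abs(pr[4:]-pr[:-4]).sum(1); i=G.argmax()
                if G[i]>25: obs.append((q,z,uv+ks[i+2]*n,n))
        r=least_squares(lambda p:[(proj(m,w(p,*q,z))-u)@n for q,z,u,n in obs],p,loss='soft_l1',f_scale=.5); p=r.x
    return p,len(obs),np.median(np.abs(r.fun)),im
if __name__=='__main__':
    o=bot.get_obs(); print(o['ee_pos'].round(4),o['tcp_rot'].round(2),o['opening'],o['grasp_force'],o['q'].round(1))
    p,n,e,im=board(); print(p.round(4),n,e.round(2)); save(sys.argv[1],cv2.resize(im,(800,600),interpolation=cv2.INTER_CUBIC))
E
python3 board.py w5
```

```text
[0.5712 0.1024 0.3262] [-1.7842e+02  3.0000e-02  9.9140e+01] 0.048567904933511805 41.64521813392639 [10.2  9.2  6.  88.4 -0.  91. ]
[0.5972 0.     0.1608] 51 0.18
```

View pics/w5.png

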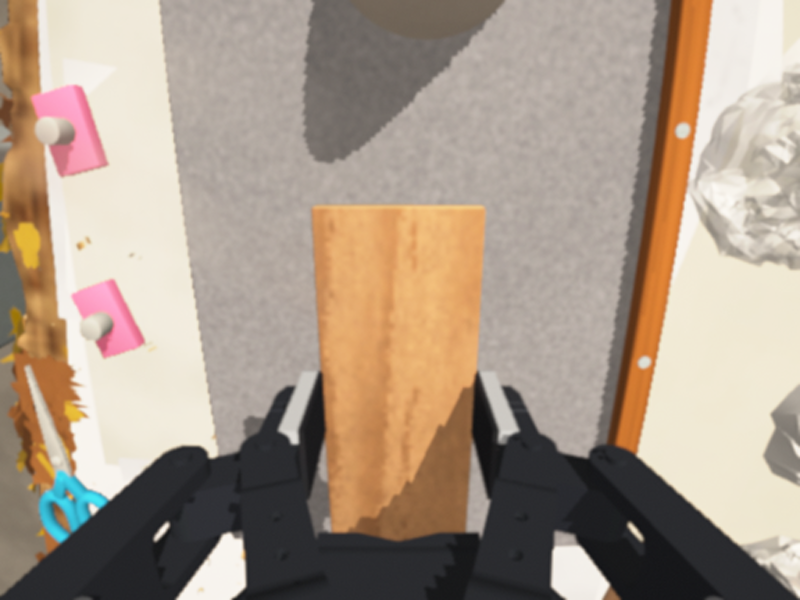

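The held base shows square in the jaws, its far edge running from (313,206) to (485,206), and the fit gives the same board x as before (0.589). I'll compute the held centre and the shift to target.

```bash
python3 - <<'E'
from h import *
m=camera_model('wrist'); o=bot.get_obs(); p=o['ee_pos']
a=hit(m,(313/1.5625,206/1.5625),p[2]-.1645); b=hit(m,(485/1.5625,206/1.5625),p[2]-.1645)
print(a,b,np.hypot(*(a-b)[:2]), np.degrees(np.arctan2(*(a-b)[[1,0]])))
mid=(a+b)/2; d=(a-b)/np.linalg.norm(a-b); ang=np.arctan2(d[1],d[0])
# long axis perpendicular, centre lies toward tcp
n=np.array([-d[1],d[0]]); n=n if n@(p[:2]-mid[:2])>0 else -n
c=mid[:2]+n*.0625; print('centre',c,'delta',np.array([.5774,.1225])-c,'tcp-based',p[:2]+.155*np.array([-.0275*np.sin(np.radians(99.1)),.0275*np.cos(np.radians(99.1))]))
E
```

```text
[0.5343776  0.15876393 0.16185561] [0.5824549  0.16661446 0.16185561] 0.048714042024574855 -170.72604412948124
centre [0.56848845 0.10100613] delta [0.00891155 0.02149387] tcp-based [0.56693138 0.10075063]
```

move_arm --jaw '[0.5,0.5,0.5,0.5,0.5,0.5,0.5,0.5,0.5,0.5]' --pt "0.005 0.011 -0.02" --pt "0.0045 0.0105 -0.03" --pt "0 0 -0.035" --pt "0 0 -0.03" --pt "0 0 -0.015" --pt "0 0 -0.005" --pt "0 0 -0.003" --pt "0 0 -0.002" --pt "0 0 -0.002" --pt "0 0 0" --yaw '[0,0,0,0,0,0,0,0,0,0]'

```text
time: 11.17
ee_pos: [0.5811, 0.1226, 0.1857]
tcp_rot: [-178.6, 0.0, 99.0]
wrist_force: [-0.3, -0.3, 0.0]
opening: 0.0484
grasp_force: 41.6
```

move_arm --jaw '[0.5,0.5,0.5,0.5]' --pt "0 0 -0.0015" --pt "0 0 -0.001" --pt "0 0 -0.001" --pt "0 0 0" --yaw '[0,0,0,0]'

```text
time: 11.5
ee_pos: [0.5811, 0.1228, 0.1834]
tcp_rot: [-178.6, 0.0, 99.0]
wrist_force: [-4.4, -0.9, 11.7]
opening: 0.0488
grasp_force: 50.0
```

move_arm --jaw '[0.4,0.3,0.25,0.25,0.2,0.2,0.2,0.2,0.2,0.2]' --pt "0 0 0.001" --pt "0 0 0" --pt "0 0 0" --pt "0 0 0" --pt "0 0 0.01" --pt "0 0 0.025" --pt "0 0 0.035" --pt "0 0 0.035" --pt "0 -0.02 0.035" --pt "0 -0.03 0.015" --yaw '[0,0,0,0,0,0,0,0,0,0]'

```text
time: 12.33
ee_pos: [0.5808, 0.0739, 0.3429]
tcp_rot: [-178.8, 0.0, 99.2]
wrist_force: [0.9, 0.2, 0.5]
opening: 0.0683
grasp_force: 0.0
```

```bash
cat > lookb.py <<'E'
import sys; from h import *
# thing, z0, guess x y
th,z0=sys.argv[1],float(sys.argv[2]); o=bot.get_obs(); print(o['ee_pos'].round(4),o['tcp_rot'].round(2))
m=camera_model('wrist'); im=camera('wrist')
for r in pinpoint('wrist',th)[:3]: print('pt',np.round(r['xy'],1),round(r['confidence'],2),hit(m,r['xy'],z0)[:2].round(4))
for r in outline_of('wrist',th)[:3]:
    print('ol',np.round(r['xy']),round(r['confidence'],2),r['mask'].sum(),fit(m,r['mask'],SH[th],hit(m,r['xy'],z0+.01),z0=z0))
if len(sys.argv)>3: save(sys.argv[3],cv2.resize(im,(800,600),interpolation=cv2.INTER_CUBIC))
E
python3 lookb.py ply_base .012 w6
```

```text
[0.5808 0.0739 0.3429] [-178.82    0.     99.18]
pt [267.8 123.8] 0.55 [0.5803 0.1239]
ol [264. 120.] 0.88 6807 (array([0.5783, 0.1224, 3.3001]), np.float64(0.984))
ol [292. 128.] 0.6 76640 (array([0.6475, 0.2206, 1.7591]), np.float64(0.109))
```

View pics/w6.png

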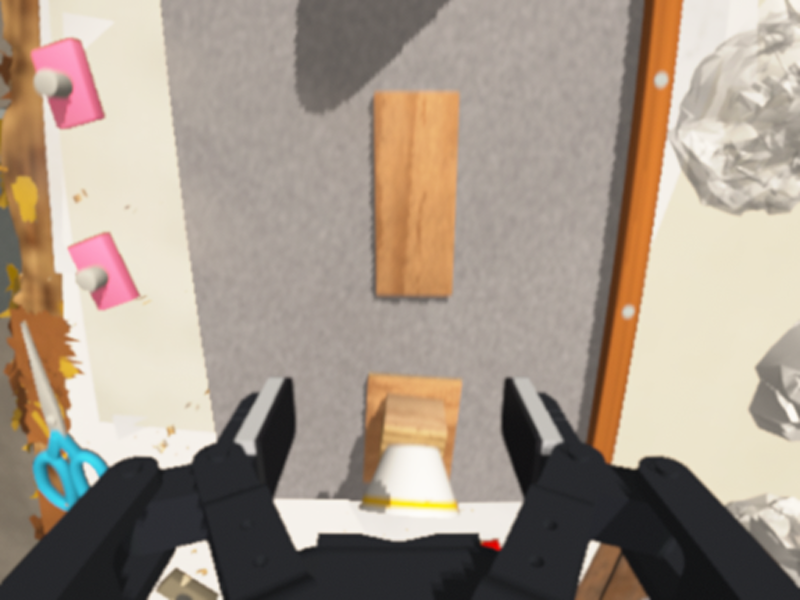

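The picture shows the base flat on the board at (415,193), lined up with the strip and midway. It fits (0.578, 0.122) at 0.159 rad. Next is the post.

move_arm --jaw '[0.2,0.2,0.2,0.2,0.3,0.3,0.3,0.3,0.3,0.3]' --pt "-0.004 -0.037 0" --pt "-0.004 -0.037 0" --pt "-0.004 -0.037 0" --pt "-0.004 -0.037 0" --pt "-0.004 -0.037 0" --pt "-0.004 -0.038 0" --pt "-0.004 -0.038 0" --pt "-0.004 -0.038 0" --pt "-0.002 -0.04 0" --pt "0 0 0" --yaw '[-0.025,-0.025,-0.025,-0.025,-0.025,-0.025,-0.025,-0.025,-0.02,0]'

```text
time: 13.32
ee_pos: [0.546, -0.271, 0.3353]
tcp_rot: [-178.4, 0.1, 86.1]
wrist_force: [1.5, -0.2, 0.3]
opening: 0.0597
grasp_force: 0.0
```

```bash
python3 lookb.py ply_post 0 w7
```

```text
[ 0.546  -0.271   0.3353] [-1.7836e+02  5.0000e-02  8.6080e+01]
pt [259.9 165.6] 0.59 [ 0.544  -0.2647]
pt [380.  265.1] 0.58 [ 0.6768 -0.3918]
ol [259. 169.] 0.73 2019 (array([ 0.5434, -0.2624, -0.0466]), np.float64(0.968))
```

View pics/w7.png

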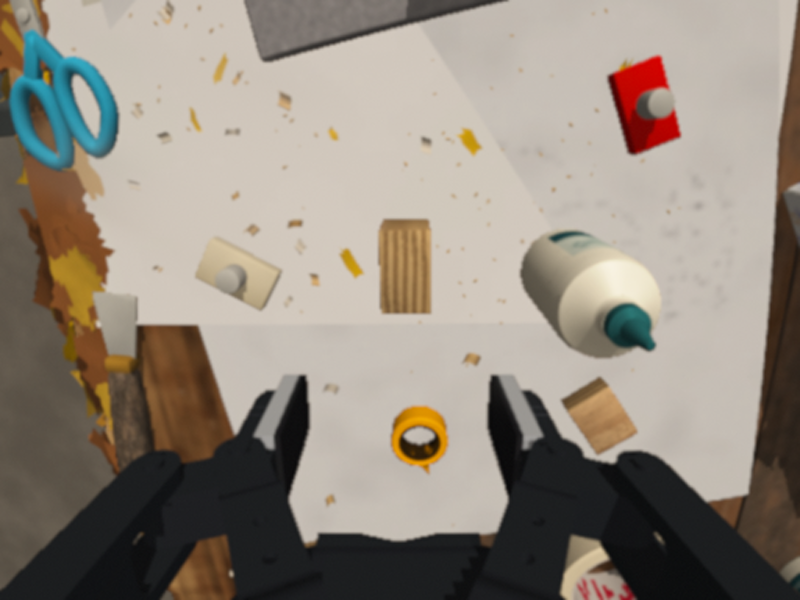

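The picture shows the laminated post at (405,265), upright. Also visible are the cream cap at (238,272), the red look-alike (645,105), the bottle (600,300) and the tape (420,437). I'll grasp the post.

move_arm --jaw '[0.3,0.3,0.3,0.3,0.3,0.3,0.3,0.3,0.3]' --pt "0.001 0.004 -0.02" --pt "0.001 0.0045 -0.03" --pt "0 0 -0.035" --pt "0 0 -0.035" --pt "0 0 -0.02" --pt "0 0 -0.01" --pt "0 0 -0.005" --pt "0 0 -0.002" --pt "0 0 0" --yaw '[0.015,0,0,0,0,0,0,0,0]'

```text
time: 14.22
ee_pos: [0.5493, -0.2574, 0.1812]
tcp_rot: [-178.6, 0.0, 87.3]
wrist_force: [0.6, -0.7, 0.4]
opening: 0.0596
grasp_force: 0.0
```

move_arm --jaw '[0.6,0.7,0.8,0.8,0.8,0.8]' --pt "0 0 0" --pt "0 0 0" --pt "0 0 0" --pt "0 0 0" --pt "0 0 0" --pt "0 0 0" --yaw '[0,0,0,0,0,0]' --force 30

```text
time: 14.72
ee_pos: [0.5491, -0.2579, 0.1815]
tcp_rot: [-178.6, 0.1, 87.3]
wrist_force: [-0.7, 1.8, 6.0]
opening: 0.0297
grasp_force: 32.3
```

move_arm --jaw '[0.8,0.8,0.8,0.8,0.8,0.8,0.8,0.8,0.8,0.8]' --pt "0 0 0.01" --pt "0 0 0.03" --pt "0 0 0.035" --pt "0 0.01 0.035" --pt "0.003 0.03 0.025" --pt "0.004 0.037 0.01" --pt "0.004 0.038 0" --pt "0.004 0.038 0" --pt "0.004 0.038 0" --pt "0.004 0.038 0" --yaw '[0,0,0,0,0.03,0.03,0.03,0.03,0.03,0.03]'

```text
time: 15.55
ee_pos: [0.5715, -0.0271, 0.3261]
tcp_rot: [-178.5, 0.0, 97.6]
wrist_force: [0.9, -0.5, -0.9]
opening: 0.0297
grasp_force: 31.5
```

move_arm --jaw '[0.8,0.8,0.8,0.8,0.8,0.8,0.8]' --pt "0.004 0.038 0" --pt "0.004 0.038 0" --pt "0.001 0.038 0" --pt "0 0.034 0" --pt "0 0.009 0" --pt "0 0 0" --pt "0 0 0" --yaw '[0.026,0,0,0,0,0,0]'

```text
time: 16.13
ee_pos: [0.5807, 0.1284, 0.3255]
tcp_rot: [-178.5, 0.0, 99.1]
wrist_force: [0.3, -0.1, 1.0]
opening: 0.0291
grasp_force: 31.5
```

```bash
python3 - <<'E'
from h import *
o=bot.get_obs(); p=o['ee_pos']; print(p.round(4),o['tcp_rot'].round(2),o['opening'])
m=camera_model('wrist'); im=camera('wrist')
for r in outline_of('wrist','ply_post')[:2]: print(r['confidence'],r['mask'].sum(),fit(m,r['mask'],SH['ply_post'],p[:2],yaws=[.16],z0=p[2]-.1813))
for r in pinpoint('wrist','ply_post')[:2]: print(r['xy'],hit(m,r['xy'],p[2]-.1813))
save('w8',im)
E
```

```text
[0.5807 0.1284 0.3255] [-1.7848e+02  4.0000e-02  9.9130e+01] 0.029115034931006558
0.9 9176 (array([0.5792, 0.1229, 0.1705]), np.float64(0.968))
[256.4, 246.3] [0.57881034 0.12456751 0.14416167]
```

View pics/w8.png

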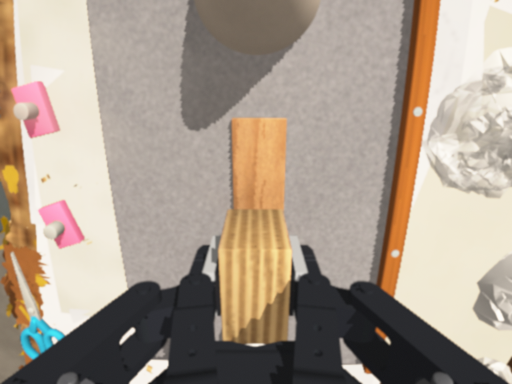

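The post is held upright over the base (base at (260,165)), with its centre within 1–2 mm of the target. I'll lower it.

move_arm --jaw '[0.8,0.8,0.8,0.8,0.8,0.8,0.8,0.8,0.8]' --pt "-0.0005 -0.001 -0.02" --pt "0 0 -0.03" --pt "0 0 -0.035" --pt "0 0 -0.025" --pt "0 0 -0.01" --pt "0 0 -0.002" --pt "0 0 -0.001" --pt "0 0 -0.001" --pt "0 0 0" --yaw '[0,0,0,0,0,0,0,0,0]'

```text
time: 17.03
ee_pos: [0.5809, 0.1272, 0.203]
tcp_rot: [-178.6, 0.0, 99.0]
wrist_force: [0.6, -0.5, -1.1]
opening: 0.0298
grasp_force: 31.5
```

move_arm --jaw '[0.8,0.8,0.8]' --pt "0 0 -0.001" --pt "0 0 -0.001" --pt "0 0 0" --yaw '[0,0,0]'

```text
time: 17.28
ee_pos: [0.5804, 0.1274, 0.1996]
tcp_rot: [-178.5, 0.0, 99.1]
wrist_force: [0.8, -0.2, 1.4]
opening: 0.0298
grasp_force: 31.8
```

move_arm --jaw '[0.8,0.8,0.8]' --pt "0 0 -0.0005" --pt "0 0 -0.0005" --pt "0 0 0" --yaw '[0,0,0]'

```text
time: 17.53
ee_pos: [0.5804, 0.1274, 0.1995]
tcp_rot: [-178.6, 0.0, 99.1]
wrist_force: [-2.6, -0.4, 7.9]
opening: 0.0296
grasp_force: 32.7
```

move_arm --jaw '[0.62,0.58,0.5,0.45,0.4,0.4,0.3,0.3,0.3,0.3]' --pt "0 0 0" --pt "0 0 0" --pt "0 0 0" --pt "0 0 0" --pt "0 0 0.01" --pt "0 0 0.03" --pt "0 0 0.035" --pt "0 0 0.035" --pt "0 -0.02 0.03" --pt "0 -0.03 0.005" --yaw '[0,0,0,0,0,0,0,0,0,0]'

```text
time: 18.37
ee_pos: [0.5805, 0.0785, 0.35]
tcp_rot: [-178.9, 0.0, 99.2]
wrist_force: [1.3, 0.5, -0.4]
opening: 0.0598
grasp_force: 0.0
```

```bash
python3 lookb.py ply_post .018 w9;python3 lookb.py ply_base .012
```

```text
[0.5805 0.0785 0.35  ] [-1.7894e+02  1.0000e-02  9.9240e+01]
ol [266. 136.] 0.71 2115 (array([0.5778, 0.1216, 0.1594]), np.float64(0.968))
[0.5803 0.076  0.3448] [-1.7861e+02  3.0000e-02  9.8930e+01]
ol [268. 101.] 0.58 4464 (array([0.5785, 0.122 , 0.1558]), np.float64(0.655))
```

View pics/w9.png

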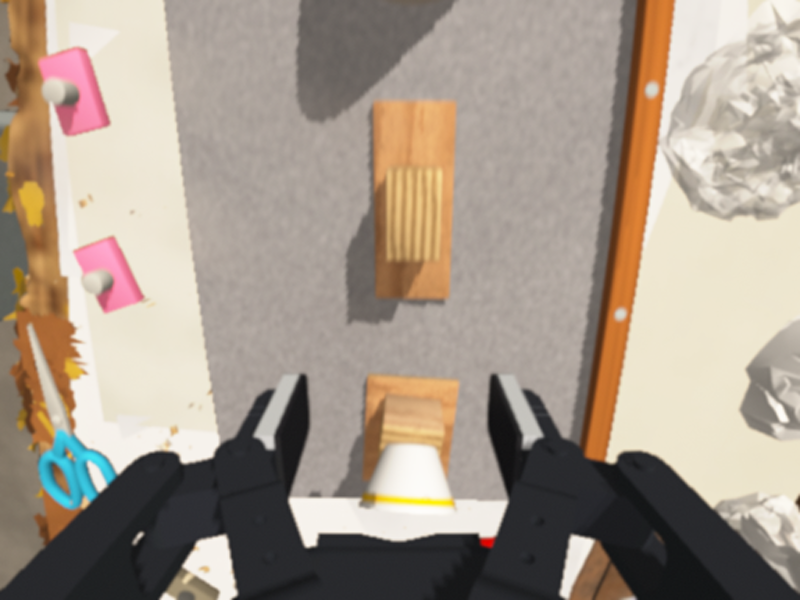

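The post stands upright at the middle of the base, at (415,213), and fits (0.578, 0.122) at 0.159 rad. Next is the cream pin cap, which needs the jaws turned to about -32°.

move_arm --jaw '[0.3,0.3,0.3,0.3,0.3,0.3,0.3,0.3,0.3,0.3]' --pt "-0.007 -0.017 0" --pt "-0.007 -0.017 0" --pt "-0.007 -0.017 0" --pt "-0.007 -0.017 0" --pt "-0.007 -0.017 0" --pt "-0.007 -0.017 0" --pt "-0.007 -0.017 0" --pt "-0.007 -0.017 0" --pt "-0.007 -0.017 0" --pt "-0.007 -0.017 0" --yaw '[-0.115,-0.115,-0.115,-0.115,-0.115,-0.115,-0.115,-0.115,-0.115,-0.115]'

```text
time: 19.5
ee_pos: [0.5099, -0.0926, 0.3423]
tcp_rot: [-178.4, 0.1, 32.9]
wrist_force: [0.4, 1.0, 0.3]
opening: 0.0602
grasp_force: 0.0
```

move_arm --jaw '[0.3,0.3,0.3,0.3,0.3,0.3,0.3,0.3,0.3,0.3]' --pt "-0.008 -0.019 0" --pt "-0.008 -0.019 0" --pt "-0.008 -0.019 0" --pt "-0.008 -0.019 0" --pt "-0.008 -0.019 0" --pt "-0.008 -0.019 0" --pt "-0.008 -0.019 0" --pt "-0.008 -0.019 0" --pt "-0.008 -0.019 0" --pt "-0.008 -0.009 0" --yaw '[-0.115,-0.115,-0.115,-0.115,-0.115,-0.115,-0.115,-0.115,-0.115,-0.1]'

```text
time: 20.33
ee_pos: [0.4302, -0.2736, 0.3422]
tcp_rot: [-178.5, 0.1, -32.2]
wrist_force: [-0.7, 0.1, 0.4]
opening: 0.0595
grasp_force: 0.0
```

move_arm --jaw '[0.3,0.3]' --pt "0 0 0" --pt "0 0 0" --yaw '[0,0]'

```text
time: 20.5
ee_pos: [0.4303, -0.2724, 0.3425]
tcp_rot: [-178.5, 0.1, -31.7]
wrist_force: [0.6, 0.7, -0.4]
opening: 0.0601
grasp_force: 0.0
```

```bash
python3 lookb.py pin_cap 0 w10
```

```text
[ 0.4303 -0.2724  0.3425] [-1.7846e+02  9.0000e-02 -3.1750e+01]
pt [41.4  0. ] 0.75 [ 0.6931 -0.178 ]
pt [258.4 175.4] 0.6 [ 0.4296 -0.2658]
ol [257. 174.] 0.94 1477 (array([ 0.4316, -0.2657,  1.0049]), np.float64(0.946))
ol [37. 10.] 0.9 1024 (array([ 0.6919, -0.1778,  0.3228]), np.float64(0.969))
```

View pics/w10.png

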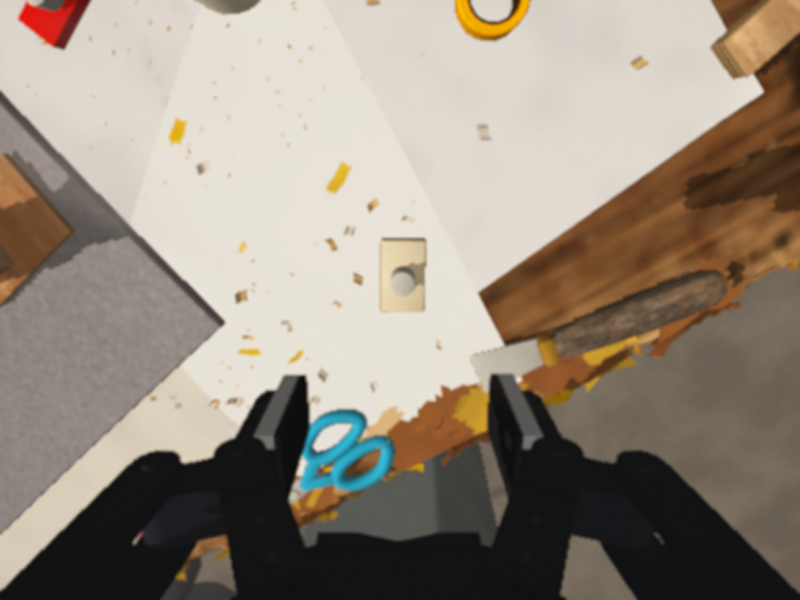

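The cream cap is at (403,275), with a steel pin and its long side along the tool axis. The scissors and knife are clear of the fingers.

move_arm --jaw '[0.45,0.45,0.45,0.45,0.45,0.45,0.45,0.45,0.45,0.45]' --pt "-0.0015 0.003 -0.02" --pt "0 0 -0.03" --pt "0 0 -0.035" --pt "0 0 -0.035" --pt "0 0 -0.025" --pt "0 0 -0.01" --pt "0 0 -0.005" --pt "0 0 -0.003" --pt "0 0 0" --pt "0 0 0" --yaw '[-0.011,0,0,0,0,0,0,0,0,0]'

```text
time: 21.48
ee_pos: [0.4294, -0.27, 0.1817]
tcp_rot: [-178.5, -0.1, -32.5]
wrist_force: [0.8, 0.1, -0.1]
opening: 0.0467
grasp_force: 0.0
```

move_arm --jaw '[0.45,0.45,0.45,0.8,0.8,0.8,0.8,0.8]' --pt "-0.0005 0.001 -0.003" --pt "0 0 -0.003" --pt "0 0 0" --pt "0 0 0" --pt "0 0 0" --pt "0 0 0" --pt "0 0 0" --pt "0 0 0" --yaw '[0,0,0,0,0,0,0,0]' --force 30

```text
time: 22.15
ee_pos: [0.4282, -0.2691, 0.1744]
tcp_rot: [-178.5, -0.0, -32.5]
wrist_force: [-0.5, -0.2, 3.2]
opening: 0.0288
grasp_force: 30.1
```

move_arm --jaw '[0.8,0.8,0.8,0.8,0.8,0.8,0.8,0.8,0.8,0.8]' --pt "0 0 0.01" --pt "0 0 0.03" --pt "0 0 0.035" --pt "0 0 0.035" --pt "0.005 0.01 0.035" --pt "0.01 0.025 0.025" --pt "0.012 0.032 0.01" --pt "0.012 0.033 0" --pt "0.012 0.033 0" --pt "0.012 0.033 0" --yaw '[0,0,0,0,-0.06,-0.06,-0.06,-0.06,-0.06,-0.06]'

```text
time: 22.98
ee_pos: [0.3686, -0.2724, 0.3519]
tcp_rot: [-170.4, 0.2, -38.8]
wrist_force: [-0.6, 0.3, -0.7]
opening: 0.0288
grasp_force: 29.9
```

move_arm --jaw '[0.8,0.8,0.8,0.8,0.8,0.8,0.8,0.8,0.8,0.8]' --pt "0.012 0.033 0" --pt "0.012 0.033 0" --pt "0.012 0.033 0" --pt "0.012 0.033 0" --pt "0.012 0.033 0" --pt "0.012 0.033 0" --pt "0.01 0.026 0" --pt "0 0 0" --pt "0 0 0" --pt "0 0 0" --yaw '[-0.06,-0.06,-0.06,-0.06,-0.06,-0.06,-0.06,-0.06,0,0]'

```text
time: 23.82
ee_pos: [0.2669, -0.2582, 0.3448]
tcp_rot: [-160.2, 0.4, -49.9]
wrist_force: [0.2, -0.2, -0.2]
opening: 0.0295
grasp_force: 29.9
```

```bash
python3 - <<'E'
from h import *
o=bot.get_obs(); p=o['ee_pos']; print(p.round(4),o['tcp_rot'].round(2),o['opening'])
m=camera_model('wrist'); im=camera('wrist')
for r in outline_of('wrist','pin_cap')[:2]: print(r['confidence'],r['mask'].sum(),r['xy'],fit(m,r['mask'],SH['pin_cap'],p[:2],yaws=[.16],z0=p[2]-.1744))
for r in pinpoint('wrist','pin_cap')[:2]: print(r['confidence'],r['xy'],hit(m,r['xy'],p[2]-.1744))
save('w11',im)
E
```

```text
[ 0.2669 -0.2582  0.3448] [-160.17    0.39  -49.89] 0.02948916243958265
0.72 673 [160.8, 262.3] (array([ 0.2669, -0.2582,  0.16  ]), np.float64(0.0))
0.71 5424 [255.2, 253.3] (array([ 0.2669, -0.2582,  0.16  ]), np.float64(0.0))
0.87 [165.2, 259.7] [ 0.34741224 -0.1552251   0.17039998]
0.59 [257.4, 250.8] [ 0.30972226 -0.21311545  0.17039998]
```

View pics/w11.png

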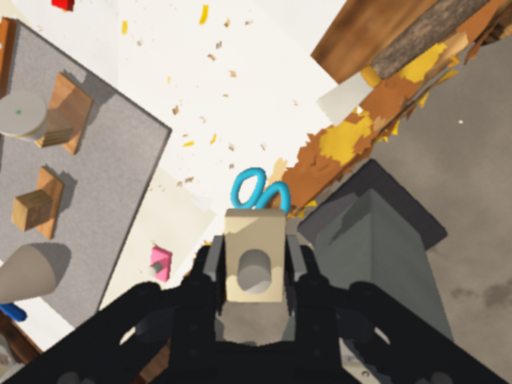

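The cap is still held (255,255) but the arm strayed, tilting and moving off. I'll check the joints.

```bash
python3 -c "
from h import *; o=bot.get_obs(); print(o['q'].round(2),o['qd'].round(1),o['ee_pos'],o['tcp_rot'],o['time'])"
```

```text
[-49.79 -20.46 -19.97  90.9   19.82 179.98] [ 0.3  0.2  0.2 -0.  -0.  -0. ] [ 0.26766439 -0.25803443  0.3448759 ] [-160.17770006    0.39984283  -49.77311742] 23.9667
```

move_arm --jaw '[0.8]' --pt "0 0 0" --yaw '[0]'

```text
time: 24.05
ee_pos: [0.2678, -0.258, 0.3449]
tcp_rot: [-160.2, 0.4, -49.8]
wrist_force: [0.3, 0.3, 0.1]
opening: 0.0295
grasp_force: 29.9
```

```bash
python3 -c "
from h import *; o=bot.get_obs(); print(o['q'].round(2),o['qd'].round(1),o['ee_pos'],o['tcp_rot'],o['time'])"
```

```text
[-49.78 -20.45 -19.96  90.9   19.82 179.98] [-0. -0. -0. -0. -0. -0.] [ 0.26775511 -0.25802814  0.344903  ] [-160.17744092    0.39735856  -49.7619618 ] 24.05
```

move_arm --jaw '[0.8,0.8,0.8,0.8]' --pt "0 0 0" --pt "0 0 0" --pt "0 0 0" --pt "0 0 0" --yaw '[0.08,0.08,0.08,0.08]'

```text
time: 24.38
ee_pos: [0.2677, -0.2581, 0.345]
tcp_rot: [-160.2, 0.4, -31.2]
wrist_force: [-0.1, 0.1, -0.5]
opening: 0.0292
grasp_force: 29.9
```

```bash
python3 -c "
from h import *; o=bot.get_obs(); print(o['q'].round(2),o['qd'].round(1),o['ee_pos'],o['tcp_rot'],o['time'])"
```

```text
[-49.46 -16.51 -17.13  96.19  18.68 160.69] [  1.5  11.3   8.   14.9  -5.8 -55.6] [ 0.26773293 -0.25806559  0.3449544 ] [-160.16055692    0.38901342  -31.20548805] 24.3833
```

Joint 6 has reached its +180° end, since yaw = q1 + 180 − q6, and that tilted the tool. Joint 5 can be driven back by going round to the other end of joint 6, so I'll turn the free way.

move_arm --jaw '[0.8,0.8,0.8,0.8,0.8,0.8,0.8,0.8,0.8,0.8]' --pt "0 0 0" --pt "0 0 0" --pt "0 0 0" --pt "0 0 0" --pt "0 0 0" --pt "0 0 0" --pt "0 0 0" --pt "0 0 0" --pt "0 0 0" --pt "0 0 0" --yaw '[0.12,0.12,0.12,0.12,0.12,0.12,0.12,0.12,0.12,0.12]'

```text
time: 25.22
ee_pos: [0.2679, -0.2582, 0.3448]
tcp_rot: [-160.1, 0.4, 37.7]
wrist_force: [0.2, 0.3, -0.3]
opening: 0.0291
grasp_force: 29.9
```

move_arm --jaw '[0.8,0.8,0.8,0.8,0.8,0.8,0.8,0.8,0.8,0.8]' --pt "0 0 0" --pt "0 0 0" --pt "0 0 0" --pt "0 0 0" --pt "0 0 0" --pt "0 0 0" --pt "0 0 0" --pt "0 0 0" --pt "0 0 0" --pt "0 0 0" --yaw '[0.12,0.12,0.12,0.12,0.12,0.12,0.12,0.12,0.12,0.12]'

```text
time: 26.05
ee_pos: [0.2679, -0.2581, 0.3448]
tcp_rot: [-160.1, 0.3, 106.4]
wrist_force: [-0.1, -0.3, -1.0]
opening: 0.0291
grasp_force: 29.9
```

```bash
python3 -c "
from h import *; o=bot.get_obs(); print(o['q'].round(2),o['qd'].round(1),o['ee_pos'],o['tcp_rot'],o['time'])"
```

```text
[-39.06 -13.72 -15.15  99.87 -16.44  36.22] [  4.6 -13.5  -9.7 -17.8 -16.1 -78.5] [ 0.26791826 -0.25806125  0.34482728] [-160.14603329    0.34249877  106.42014803] 26.05
```

move_arm --jaw '[0.8,0.8,0.8,0.8,0.8,0.8,0.8,0.8,0.8,0.8]' --pt "0 0 0" --pt "0 0 0" --pt "0 0 0" --pt "0 0 0" --pt "0 0 0" --pt "0 0 0" --pt "0 0 0" --pt "0 0 0" --pt "0 0 0" --pt "0 0 0" --yaw '[0.12,0.12,0.12,0.12,0.12,0.12,0.12,0.12,0.12,0.12]'

```text
time: 26.88
ee_pos: [0.2678, -0.2579, 0.345]
tcp_rot: [-160.2, 0.4, 175.2]
wrist_force: [0.2, 0.2, -0.6]
opening: 0.0287
grasp_force: 29.9
```

move_arm --jaw '[0.8,0.8,0.8,0.8,0.8,0.8,0.8,0.8,0.8,0.8]' --pt "0 0 0" --pt "0 0 0" --pt "0 0 0" --pt "0 0 0" --pt "0 0 0" --pt "0 0 0" --pt "0 0 0" --pt "0 0 0" --pt "0 0 0" --pt "0 0 0" --yaw '[0.12,0.12,0.12,0.12,0.12,0.12,0.12,0.12,0.12,0.12]'

```text
time: 27.72
ee_pos: [0.2677, -0.2579, 0.345]
tcp_rot: [-160.2, 0.4, -116.1]
wrist_force: [-0.5, 0.2, -0.8]
opening: 0.029
grasp_force: 29.9
```

move_arm --jaw '[0.8,0.8,0.8,0.8,0.8,0.8,0.8,0.8,0.8,0.8]' --pt "0 0 0" --pt "0 0 0" --pt "0 0 0" --pt "0 0 0" --pt "0 0 0" --pt "0 0 0" --pt "0 0 0" --pt "0 0 0" --pt "0 0 0" --pt "0 0 0" --yaw '[0.12,0.12,0.12,0.12,0.12,0.12,0.12,0.12,0.12,0.12]'

```text
time: 28.55
ee_pos: [0.2745, -0.2515, 0.3451]
tcp_rot: [-160.5, 0.5, -48.2]
wrist_force: [0.3, -0.1, -0.6]
opening: 0.0293
grasp_force: 29.9
```

```bash
python3 -c "
from h import *; o=bot.get_obs(); print(o['q'].round(2),o['qd'].round(1),o['ee_pos'],o['tcp_rot'],o['time'])"
```

```text
[ -48.24  -20.29  -19.8    91.03   19.46 -180.03] [21.1 13.  10.2 16.5 -4.4 -3. ] [ 0.27447893 -0.25154062  0.34511154] [-160.53592264    0.52406413  -48.208675  ] 28.55
```

move_arm --jaw '[0.8,0.8,0.8,0.8,0.8,0.8]' --pt "0 0 0" --pt "0 0 0" --pt "0 0 0" --pt "0 0 0" --pt "0 0 0" --pt "0 0 0" --yaw '[0.06,0.06,0.06,0.06,0.06,0.06]'

```text
time: 29.05
ee_pos: [0.3315, -0.1746, 0.3481]
tcp_rot: [-164.1, 0.4, -32.5]
wrist_force: [-0.5, -0.0, -0.8]
opening: 0.0289
grasp_force: 29.9
```

```bash
python3 -c "
from h import *; o=bot.get_obs(); print(o['q'].round(2),o['qd'].round(1),o['ee_pos'],o['tcp_rot'],o['time'])"
```

```text
[ -32.47  -19.89  -18.94   91.36   15.93 -179.94] [31.1  0.9  1.6  0.8 -6.9  0.1] [ 0.33148935 -0.17459792  0.34811441] [-164.06686976    0.42265665  -32.52137613] 29.05
```

move_arm --jaw '[0.8,0.8,0.8,0.8,0.8,0.8,0.8,0.8]' --pt "-0.009 -0.018 0" --pt "-0.009 -0.018 0" --pt "-0.009 -0.018 0" --pt "-0.009 -0.018 0" --pt "-0.009 -0.018 0" --pt "-0.009 -0.018 0" --pt "-0.009 -0.018 0" --pt "-0.009 -0.018 0" --yaw '[0.06,0.06,0.06,0.06,0.06,0.06,0.06,0.06]'

```text
time: 29.72
ee_pos: [0.3515, -0.0987, 0.353]
tcp_rot: [-173.1, 0.5, -17.8]
wrist_force: [0.6, 0.2, -0.6]
opening: 0.0294
grasp_force: 29.9
```

```bash
python3 -c "
from h import *; o=bot.get_obs(); print(o['q'].round(2),o['qd'].round(1),o['ee_pos'],o['tcp_rot'],o['time'])"
```

```text
[ -17.77  -20.89  -18.74   92.69    6.85 -179.94] [ 22.5  -5.4  -2.9   2.8 -13.7  -0.1] [ 0.3515414  -0.09870791  0.35298275] [-173.14825942    0.53789768  -17.83067815] 29.7167
```

move_arm --jaw '[0.8,0.8,0.8,0.8,0.8,0.8]' --pt "-0.005 -0.019 0" --pt "-0.005 -0.019 0" --pt "-0.005 -0.019 0" --pt "-0.005 -0.019 0" --pt "-0.002 -0.009 0" --pt "0 0 0" --yaw '[0.06,0.06,0.06,0.06,0.03,0]'

```text
time: 30.22
ee_pos: [0.3572, -0.0543, 0.3541]
tcp_rot: [-178.2, 0.6, -9.3]
wrist_force: [-0.0, -0.3, -0.5]
opening: 0.029
grasp_force: 29.9
```

```bash
python3 -c "
from h import *; o=bot.get_obs(); print(o['q'].round(2),o['qd'].round(1),o['ee_pos'],o['tcp_rot'],o['time'])"
```

```text
[  -9.2   -21.33  -18.84   93.07    1.81 -179.94] [-1.9  0.1  0.1 -0.2  0.9  0. ] [ 0.35724244 -0.05426198  0.35405041] [-178.19236127    0.58920633   -9.25240416] 30.2167
```

One or two more small steps.

move_arm --jaw '[0.8,0.8,0.8,0.8]' --pt "-0.003 -0.019 0" --pt "-0.002 -0.012 0" --pt "0 0 0" --pt "0 0 0" --yaw '[0.06,0.04,0,0]'

```text
time: 30.55
ee_pos: [0.3578, -0.0383, 0.3542]
tcp_rot: [180.0, 0.6, -6.2]
wrist_force: [-0.2, -0.7, -1.0]
opening: 0.0291
grasp_force: 29.9
```

```bash
python3 -c "
from h import *; o=bot.get_obs(); print(o['q'].round(2),o['qd'].round(1),o['ee_pos'],o['tcp_rot'],o['time'])"
```

```text
[-6.1100e+00 -2.1530e+01 -1.8970e+01  9.3160e+01 -2.0000e-02 -1.7994e+02] [-0.8  0.   0.1 -0.1  0.1  0. ] [ 0.35777396 -0.03833235  0.35415808] [179.97905946   0.59803865  -6.1670474 ] 30.55
```

Tool is vertical again. I'll bring the cap over the post at yaw −80.9° with joint 6 mid-range.

move_arm --jaw '[0.8,0.8,0.8,0.8,0.8,0.8,0.8,0.8,0.8,0.8]' --pt "0.02 0.014 0" --pt "0.02 0.014 0" --pt "0.02 0.014 0" --pt "0.02 0.014 0" --pt "0.02 0.014 0" --pt "0.02 0.014 0" --pt "0.02 0.014 0" --pt "0.02 0.014 0" --pt "0.02 0.014 0" --pt "0.02 0.014 0" --yaw '[-0.11,-0.11,-0.11,-0.11,-0.11,-0.11,-0.11,-0.11,-0.11,-0.11]'

```text
time: 31.38
ee_pos: [0.5589, 0.1017, 0.3539]
tcp_rot: [179.9, 0.6, -69.6]
wrist_force: [0.5, -0.7, -0.2]
opening: 0.0293
grasp_force: 29.9
```

move_arm --jaw '[0.8,0.8,0.8,0.8]' --pt "0.02 0.014 0" --pt "0 0.004 0" --pt "0 0 0" --pt "0 0 0" --yaw '[-0.11,-0.094,0,0]'

```text
time: 31.72
ee_pos: [0.5778, 0.1191, 0.3537]
tcp_rot: [179.9, 0.6, -80.7]
wrist_force: [-0.9, 0.2, -0.4]
opening: 0.0293
grasp_force: 30.0
```

```bash
cat > held.py <<'E'
from h import *
import sys
o=bot.get_obs(); p=o['ee_pos']; print(p.round(4),o['tcp_rot'].round(2),o['opening'],o['q'].round(1))
m=camera_model('wrist'); im=camera('wrist')
for r in outline_of('wrist','pin_cap')[:3]: print(r['confidence'],r['mask'].sum(),r['xy'],fit(m,r['mask'],SH['pin_cap'],p[:2],yaws=[.16],z0=p[2]-.1744))
for r in pinpoint('wrist','pin_cap')[:3]: print(r['confidence'],r['xy'],hit(m,r['xy'],p[2]-.1744))
save(sys.argv[1],im)
E
python3 held.py w12
```

```text
[0.5778 0.1191 0.3537] [179.89   0.6  -80.75] 0.02928929694103511 [ 11.5   9.8   9.7  90.    0.6 -87.7]
0.9 1536 [461.0, 122.5] (array([0.5778, 0.1191, 0.16  ]), np.float64(0.0))
0.62 5393 [254.4, 253.7] (array([0.5785, 0.1218, 0.1592]), np.float64(0.942))
0.75 [441.8, 228.1] [0.48030213 0.09240949 0.17926339]
0.6 [257.1, 248.8] [0.57735443 0.12000813 0.17926339]
0.58 [454.6, 124.3] [0.4938047  0.03840774 0.17926339]
```

View pics/w12.png

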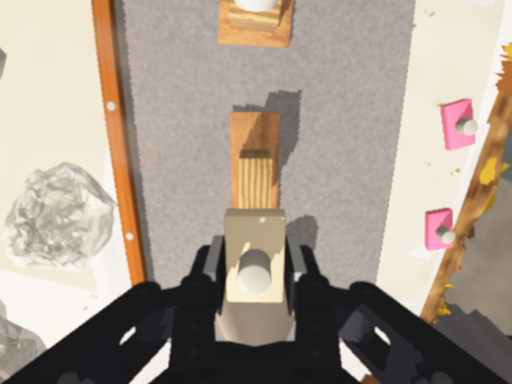

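The cap is held square, pin up, over the post (255,180), with its centre within about 1 mm of the post. I'll lower it.

move_arm --jaw '[0.8,0.8,0.8,0.8,0.8,0.8,0.8,0.8,0.8]' --pt "0 0 -0.02" --pt "0 0 -0.03" --pt "0 0 -0.03" --pt "0 0 -0.02" --pt "0 0 -0.008" --pt "0 0 -0.003" --pt "0 0 -0.002" --pt "0 0 -0.001" --pt "0 0 0" --yaw '[0,0,0,0,0,0,0,0,0]'

```text
time: 32.62
ee_pos: [0.578, 0.1196, 0.2416]
tcp_rot: [-179.9, 0.6, -80.9]
wrist_force: [-0.6, 0.7, -0.0]
opening: 0.029
grasp_force: 30.0
```

move_arm --jaw '[0.8,0.8,0.8,0.8]' --pt "0 0 -0.001" --pt "0 0 -0.001" --pt "0 0 -0.0005" --pt "0 0 0" --yaw '[0,0,0,0]'

```text
time: 32.95
ee_pos: [0.5777, 0.1196, 0.2378]
tcp_rot: [180.0, 0.6, -80.9]
wrist_force: [0.3, 0.0, -0.4]
opening: 0.0292
grasp_force: 30.0
```

move_arm --jaw '[0.8,0.8,0.8,0.8]' --pt "0 0 -0.0005" --pt "0 0 -0.0005" --pt "0 0 0" --pt "0 0 0" --yaw '[0,0,0,0]'

```text
time: 33.28
ee_pos: [0.5778, 0.1196, 0.2369]
tcp_rot: [180.0, 0.6, -80.9]
wrist_force: [0.7, -0.7, 1.5]
opening: 0.0295
grasp_force: 30.2
```

move_arm --jaw '[0.8,0.8]' --pt "0 0 -0.0005" --pt "0 0 0" --yaw '[0,0]'

```text
time: 33.45
ee_pos: [0.5779, 0.1196, 0.2368]
tcp_rot: [-180.0, 0.6, -80.9]
wrist_force: [-0.6, 0.6, 3.9]
opening: 0.0288
grasp_force: 30.5
```

move_arm --jaw '[0.62,0.56,0.5,0.45,0.4,0.35,0.3,0.3,0.3,0.3]' --pt "0 0 0" --pt "0 0 0" --pt "0 0 0" --pt "0 0 0" --pt "0 0 0.01" --pt "0 0 0.025" --pt "0 0 0.035" --pt "0 0 0.03" --pt "0 0.02 0.02" --pt "0 0.03 0.01" --yaw '[0,0,0,0,0,0,0,0,0,0]'

```text
time: 34.28
ee_pos: [0.5779, 0.1684, 0.3709]
tcp_rot: [-179.8, 0.6, -81.1]
wrist_force: [0.8, 0.6, -0.1]
opening: 0.0601
grasp_force: 0.0
```

```bash
python3 lookb.py pin_cap .062 w13
```

```text
[0.5779 0.1684 0.3709] [-179.75    0.61  -81.06]
pt [264.4 125.8] 0.91 [0.5793 0.1194]
pt [451.1 183.2] 0.74 [0.3862 0.144 ]
pt [462.7  76.3] 0.64 [0.4103 0.0456]
ol [451. 186.] 0.91 1163 (array([0.3919, 0.1484, 3.7832]), np.float64(0.625))
ol [464.  75.] 0.87 1554 (array([0.4102, 0.0487, 3.4989]), np.float64(0.648))
ol [266. 128.] 0.69 2030 (array([0.5795, 0.1212, 0.1615]), np.float64(0.951))
```

View pics/w13.png

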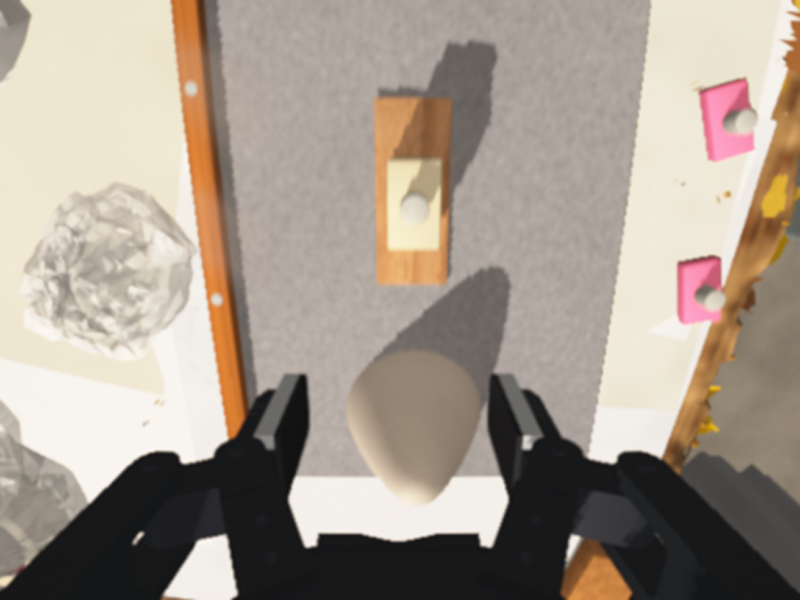

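The finished stand is at (413,205): base, post and cap centred with parallel long sides and pin up. Picture views are used up, so the rest goes by numbers. Next is the bottle.

move_arm --jaw '[0,0,0,0,0,0,0,0,0,0]' --pt "0.003 -0.032 0.003" --pt "0.003 -0.032 0.003" --pt "0.003 -0.032 0.003" --pt "0.003 -0.032 0.003" --pt "0.003 -0.032 0.003" --pt "0.003 -0.032 0.003" --pt "0.003 -0.032 0.003" --pt "0.003 -0.032 0.003" --pt "0.003 -0.032 0.003" --pt "0.003 -0.032 0.003" --yaw '[-0.112,-0.112,-0.112,-0.112,-0.112,-0.112,-0.112,-0.112,-0.112,-0.112]'

```text
time: 35.27
ee_pos: [0.6071, -0.1527, 0.396]
tcp_rot: [179.9, 0.6, -145.4]
wrist_force: [0.2, -0.1, -0.1]
opening: 0.0855
grasp_force: 0.0
```

move_arm --jaw '[0,0,0,0,0,0]' --pt "0.003 -0.032 0" --pt "0.003 -0.032 0" --pt "0.003 -0.032 0" --pt "0.003 -0.032 0" --pt "0 0 0" --pt "0 0 0" --yaw '[-0.112,-0.112,-0.112,-0.112,0,0]'

```text
time: 35.77
ee_pos: [0.6191, -0.2808, 0.3949]
tcp_rot: [179.9, 0.5, -170.9]
wrist_force: [-1.2, 0.9, -0.1]
opening: 0.0856
grasp_force: 0.0
```

```bash
python3 lookb.py glue_bottle 0; python3 lookb.py tape_roll 0; python3 - <<'E'
from h import *
m=camera_model('wrist'); o,_=ray(m,(256,192)); print('cam',o)
for c in ['top','side']:
    camera(c); m=camera_model(c)
    for r in outline_of(c,'glue_bottle')[:2]: print(c,r['xy'],r['mask'].sum(),fit(m,r['mask'],('cyl',.056,.105),hit(m,r['xy'],.05)))
E
```

```text
[ 0.6191 -0.2808  0.3949] [ 179.9     0.49 -170.89]
pt [254.9 180.9] 0.86 [ 0.6505 -0.2756]
ol [256. 192.] 0.96 2934 (array([ 0.637 , -0.2769]), np.float64(0.82))
[ 0.6195 -0.2779  0.3961] [ 179.93    0.57 -170.65]
pt [163.1  76.8] 0.88 [ 0.5451 -0.3976]
ol [151.  77.] 0.79 918 (array([ 0.5453, -0.3959]), np.float64(0.671))
cam [ 0.54215669 -0.29116175  0.3650193 ]
side [292.7, 166.1] 446 (array([ 0.6456, -0.2767]), np.float64(0.801))
```

move_arm --jaw '[0,0,0,0,0,0,0,0,0,0]' --pt "0.013 0.0005 0" --pt "0.013 0.0005 0" --pt "0 0 -0.02" --pt "0 0 -0.03" --pt "0 0 -0.03" --pt "0 0 -0.03" --pt "0 0 -0.025" --pt "0 0 -0.015" --pt "0 0 -0.008" --pt "0 0 0" --yaw '[0,0,0,0,0,0,0,0,0,0]'

```text
time: 37.1
ee_pos: [0.6453, -0.2771, 0.2361]
tcp_rot: [179.9, 0.4, -170.7]
wrist_force: [-0.1, 0.2, -0.0]
opening: 0.0851
grasp_force: 0.0
```

move_arm --jaw '[0,0,0]' --pt "0 0 -0.002" --pt "0 0 -0.001" --pt "0 0 0" --yaw '[0,0,0]'

```text
time: 37.35
ee_pos: [0.646, -0.2775, 0.2365]
tcp_rot: [-180.0, 0.7, -170.7]
wrist_force: [0.3, 0.7, 0.3]
opening: 0.0854
grasp_force: 0.0
```

move_arm --jaw '[0.15,0.25,0.3,0.35,0.4,0.45,0.5,0.5]' --pt "0 0 0" --pt "0 0 0" --pt "0 0 0" --pt "0 0 0" --pt "0 0 0" --pt "0 0 0" --pt "0 0 0" --pt "0 0 0" --yaw '[0,0,0,0,0,0,0,0]' --force 30

```text
time: 38.02
ee_pos: [0.6458, -0.2773, 0.2359]
tcp_rot: [180.0, 0.6, -170.7]
wrist_force: [-0.4, 1.8, 5.3]
opening: 0.0535
grasp_force: 32.0
```

move_arm --jaw '[0.55,0.55,0.55,0.55,0.55]' --pt "0 0 0.005" --pt "0 0 0.01" --pt "0 0 0.02" --pt "0 0 0.02" --pt "0 0 0" --yaw '[0,0,0,0,0]' --force 40

```text
time: 38.43
ee_pos: [0.6461, -0.2777, 0.2951]
tcp_rot: [-179.9, 0.9, -170.7]
wrist_force: [1.4, -0.8, 0.3]
opening: 0.0531
grasp_force: 42.5
```

```bash
python3 - <<'E'
from h import *
o=bot.get_obs(); print(o['ee_pos'],o['tcp_rot'],o['opening'],o['grasp_force'])
for c in ['wrist','side','top']:
    camera(c); m=camera_model(c)
    for r in pinpoint(c,'glue_bottle')[:2]: print(c,'pt',r['confidence'],r['xy'],hit(m,r['xy'],.053))
    for r in outline_of(c,'glue_bottle')[:2]:
        ys,xs=np.nonzero(r['mask']); print(c,r['xy'],r['mask'].sum(),xs.min(),xs.max(),ys.min(),ys.max())
E
```

```text
[ 0.64611338 -0.27772628  0.29513475] [-179.85982791    0.86497115 -170.73094782] 0.05308769365853949 42.54348515532911
wrist pt 0.86 [257.3, 202.8] [ 0.64883441 -0.27657294  0.053     ]
wrist [253.7, 249.3] 13085 198 310 167 342
wrist [462.3, 189.9] 20027 411 511 0 319
side pt 0.63 [291.1, 165.7] [ 0.62904405 -0.26240869  0.053     ]
side [293.0, 151.9] 463 287 304 131 166
```

move_arm --jaw '[0.55,0.55,0.55,0.55,0.55,0.55,0.55,0.55,0.55,0.55]' --pt "0 0 0.02" --pt "0 0 0.03" --pt "0 0.01 0.025" --pt "0.001 0.02 0.01" --pt "0.001 0.03 0" --pt "0.001 0.035 0" --pt "0.001 0.035 0" --pt "0.001 0.035 0" --pt "0.001 0.035 0" --pt "0.001 0.035 0" --yaw '[0,0,0,0,0,0,0,0,0,0]'

```text
time: 39.72
ee_pos: [0.6524, -0.0408, 0.375]
tcp_rot: [180.0, 0.6, -170.7]
wrist_force: [1.1, -0.1, -1.7]
opening: 0.053
grasp_force: 42.8
```

move_arm --jaw '[0.55,0.55,0.55,0.55,0.55,0.55,0.55,0.55]' --pt "0.001 0.035 0" --pt "0.001 0.035 0" --pt "0.001 0.035 0" --pt "0.0015 0.035 0" --pt "0 0.025 0" --pt "0 0.012 0" --pt "0 0 0" --pt "0 0 0" --yaw '[0,0,0,0,0,0,0,0]'

```text
time: 40.38
ee_pos: [0.6572, 0.1348, 0.3749]
tcp_rot: [180.0, 0.6, -170.7]
wrist_force: [-0.2, -0.7, -2.3]
opening: 0.0531
grasp_force: 42.8
```

```bash
python3 - <<'E'
from h import *
o=bot.get_obs(); print(o['ee_pos'],o['tcp_rot'],o['opening'],o['grasp_force'],o['q'].round(1))
for c in ['wrist']:
    camera(c); m=camera_model(c)
    for r in pinpoint(c,'glue_bottle')[:2]: print(c,'pt',r['confidence'],r['xy'],hit(m,r['xy'],o['ee_pos'][2]-.236))
E
```

```text
[0.65718205 0.13480315 0.37485315] [ 179.97925927    0.56545748 -170.66642133] 0.0530731782858724 42.8332805307582 [11.6 21.6 26.5 94.3 -0.   2.3]
wrist pt 0.69 [254.9, 203.8] [0.65864826 0.13353242 0.13885315]
```

move_arm --jaw '[0.55,0.55,0.55,0.55,0.55,0.55,0.55,0.55,0.55]' --pt "0.001 0 -0.015" --pt "0 0 -0.025" --pt "0 0 -0.03" --pt "0 0 -0.025" --pt "0 0 -0.015" --pt "0 0 -0.008" --pt "0 0 -0.003" --pt "0 0 -0.002" --pt "0 0 0" --yaw '[0,0,0,0,0,0,0,0,0]'

```text
time: 41.23
ee_pos: [0.6585, 0.1341, 0.2532]
tcp_rot: [180.0, 0.7, -170.8]
wrist_force: [0.5, -0.4, -2.0]
opening: 0.0526
grasp_force: 42.8
```

move_arm --jaw '[0.55,0.55,0.55]' --pt "0 0 -0.001" --pt "0 0 -0.001" --pt "0 0 0" --yaw '[0,0,0]'

```text
time: 41.48
ee_pos: [0.6584, 0.1346, 0.2508]
tcp_rot: [180.0, 0.7, -170.7]
wrist_force: [0.6, -0.1, -2.3]
opening: 0.0531
grasp_force: 42.8
```

move_arm --jaw '[0.55,0.55,0.55,0.55]' --pt "0 0 -0.001" --pt "0 0 -0.001" --pt "0 0 -0.0005" --pt "0 0 0" --yaw '[0,0,0,0]'

```text
time: 41.82
ee_pos: [0.6583, 0.1347, 0.248]
tcp_rot: [180.0, 0.6, -170.7]
wrist_force: [0.7, 0.2, 0.6]
opening: 0.0532
grasp_force: 43.1
```

move_arm --jaw '[0.37,0.33,0.28,0.22,0.1,0,0,0,0,0]' --pt "0 0 0" --pt "0 0 0" --pt "0 0 0" --pt "0 0 0" --pt "0 0 0" --pt "0 0 0.005" --pt "0 0 0.02" --pt "0 0 0.035" --pt "0 0 0.035" --pt "0 0 0.035" --yaw '[0,0,0,0,0,0,0,0,0,0]'

```text
time: 42.65
ee_pos: [0.6578, 0.1345, 0.3795]
tcp_rot: [180.0, 0.6, -170.7]
wrist_force: [0.8, 0.9, -1.1]
opening: 0.0855
grasp_force: 0.0
```

move_arm --jaw '[0,0,0,0,0]' --pt "-0.015 -0.02 0.02" --pt "-0.015 -0.02 0.015" --pt "-0.015 -0.02 0" --pt "0 0 0" --pt "0 0 0" --yaw '[0,0,0,0,0]'

```text
time: 43.07
ee_pos: [0.6126, 0.0737, 0.414]
tcp_rot: [180.0, 0.7, -170.8]
wrist_force: [-0.1, 0.3, -0.9]
opening: 0.0857
grasp_force: 0.0
```

```bash
python3 lookb.py glue_bottle .012; python3 lookb.py pin_cap .062;  python3 - <<'E'
from h import *
for c in ['side','top']:
    camera(c); m=camera_model(c)
    for r in pinpoint(c,'glue_bottle')[:2]: print(c,'pt',r['confidence'],r['xy'],hit(m,r['xy'],.012))
    for r in outline_of(c,'glue_bottle')[:2]: print(c,r['xy'],r['mask'].sum(),fit(m,r['mask'],('cyl',.056,.105),hit(m,r['xy'],.05),z0=.012))
E
```

```text
[0.6126 0.0737 0.414 ] [ 179.96    0.7  -170.81]
pt [296.6 195.4] 0.86 [0.6586 0.1363]
pt [297.6 135.7] 0.65 [0.5819 0.1216]
ol [301. 211.] 0.77 2996 (array([0.6514, 0.1302]), np.float64(0.835))
[0.6135 0.075  0.4123] [ 179.95    0.58 -170.71]
pt [ 65.2 182.6] 0.61 [ 0.6688 -0.1362]
pt [305.5 140.8] 0.6 [0.5793 0.1237]
ol [309. 140.] 0.67 1524 (array([0.5785, 0.1215, 3.2894]), np.float64(0.963))
ol [ 61. 181.] 0.61 835 (array([ 0.6687, -0.1415,  0.5017]), np.float64(0.651))
side pt 0.83 [173.0, 174.2] [0.66545723 0.14466881 0.012     ]
side pt 0.7 [380.1, 203.1] [ 0.44661624 -0.52353696  0.012     ]
side [170.2, 158.9] 301 (array([0.7139, 0.1428]), np.float64(0.565))
```

The bottle stands at about (0.659, 0.135) and the stack is unmoved. Last comes the tape.

move_arm --jaw '[0,0,0,0,0,0,0,0,0,0]' --pt "-0.005 -0.035 0" --pt "-0.005 -0.035 0" --pt "-0.005 -0.035 0" --pt "-0.005 -0.035 0" --pt "-0.005 -0.035 0" --pt "-0.005 -0.035 0" --pt "-0.005 -0.035 0" --pt "-0.005 -0.035 0" --pt "-0.005 -0.035 -0.01" --pt "-0.005 -0.035 -0.015" --yaw '[0,0,0,0,0,0,0,0,0,0]'

```text
time: 44.5
ee_pos: [0.5628, -0.2772, 0.3891]
tcp_rot: [-179.9, 0.7, -170.7]
wrist_force: [0.7, 0.5, -0.5]
opening: 0.0853
grasp_force: 0.0
```

move_arm --jaw '[0.15,0.15,0.15,0.15,0.15,0.15]' --pt "-0.005 -0.03 -0.02" --pt "-0.005 -0.03 -0.02" --pt "-0.005 -0.03 -0.015" --pt "-0.0045 -0.031 0" --pt "0 0 0" --pt "0 0 0" --yaw '[0,0,0,0,0,0]'

```text
time: 45.0
ee_pos: [0.5431, -0.398, 0.3318]
tcp_rot: [179.9, 0.6, -170.9]
wrist_force: [0.6, 0.2, -0.1]
opening: 0.0725
grasp_force: 0.0
```

```bash
python3 lookb.py tape_roll 0
```

```text
[ 0.5431 -0.398   0.3318] [ 179.91    0.56 -170.87]
pt [254.1 170.4] 0.74 [ 0.5449 -0.3986]
ol [256. 181.] 0.8 1038 (array([ 0.5448, -0.3959]), np.float64(0.666))
```

move_arm --jaw '[0.2,0.2,0.2,0.2,0.2,0.2,0.2,0.2,0.2]' --pt "0 0.001 -0.02" --pt "0 0 -0.03" --pt "0 0 -0.035" --pt "0 0 -0.035" --pt "0 0 -0.02" --pt "0 0 -0.01" --pt "0 0 -0.003" --pt "0 0 0" --pt "0 0 0" --yaw '[0,0,0,0,0,0,0,0,0]'

```text
time: 45.9
ee_pos: [0.5444, -0.3954, 0.1818]
tcp_rot: [-179.9, 0.7, -170.7]
wrist_force: [0.1, 0.3, 0.6]
opening: 0.0684
grasp_force: 0.0
```

move_arm --jaw '[0.4,0.5,0.6,0.7,0.7,0.7,0.7]' --pt "0 0 0" --pt "0 0 0" --pt "0 0 0" --pt "0 0 0" --pt "0 0 0" --pt "0 0 0" --pt "0 0 0" --yaw '[0,0,0,0,0,0,0]' --force 25

```text
time: 46.48
ee_pos: [0.5441, -0.3957, 0.1815]
tcp_rot: [-180.0, 0.7, -170.7]
wrist_force: [-0.3, 1.1, 6.3]
opening: 0.0398
grasp_force: 24.8
```

move_arm --jaw '[0.7,0.7,0.7,0.7,0.7,0.7,0.7,0.7,0.7,0.7]' --pt "0 0 0.01" --pt "0 0 0.03" --pt "0 0 0.035" --pt "0 0 0.035" --pt "-0.002 0.015 0.03" --pt "-0.004 0.03 0.01" --pt "-0.005 0.037 0" --pt "-0.005 0.037 0" --pt "-0.005 0.037 0" --pt "-0.005 0.037 0" --yaw '[0,0,0,0,0,0,0,0,0,0]'

```text
time: 47.32
ee_pos: [0.517, -0.2009, 0.3307]
tcp_rot: [180.0, 0.6, -170.8]
wrist_force: [0.9, 0.7, 0.2]
opening: 0.0397
grasp_force: 25.5
```

move_arm --jaw '[0.7,0.7,0.7,0.7,0.7,0.7,0.7,0.7,0.7,0.7]' --pt "-0.0055 0.037 0" --pt "-0.0055 0.037 0" --pt "-0.0055 0.037 0" --pt "-0.0055 0.037 0" --pt "-0.0055 0.037 0" --pt "-0.0055 0.037 0" --pt "-0.0055 0.037 0" --pt "-0.0055 0.037 0" --pt "-0.0055 0.037 0" --pt "-0.0055 0.037 0" --yaw '[0,0,0,0,0,0,0,0,0,0]'

```text
time: 48.15
ee_pos: [0.4619, 0.1692, 0.3309]
tcp_rot: [179.9, 0.7, -170.7]
wrist_force: [-0.5, 0.1, -1.1]
opening: 0.0397
grasp_force: 25.5
```

move_arm --jaw '[0.7,0.7,0.7,0.7,0.7,0.7]' --pt "-0.0055 0.036 0" --pt "-0.0055 0.036 0" --pt "-0.0055 0.034 0" --pt "-0.0005 0 0" --pt "0 0 0" --pt "0 0 0" --yaw '[0,0,0,0,0,0]'

```text
time: 48.65
ee_pos: [0.4456, 0.2735, 0.3303]
tcp_rot: [180.0, 0.6, -170.7]
wrist_force: [0.1, 0.1, -0.9]
opening: 0.04
grasp_force: 25.5
```

```bash
python3 - <<'E'
from h import *
from board import board
o=bot.get_obs(); print(o['ee_pos'],o['tcp_rot'],o['opening'],o['q'].round(1))
p,n,e,im=board(); print(p.round(4),n,e)
m=camera_model('wrist')
for r in pinpoint('wrist','tape_roll')[:2]: print('pt',r['confidence'],r['xy'],hit(m,r['xy'],o['ee_pos'][2]-.1815))
for r in outline_of('wrist','cone_form')[:1]:
    print('cone',r['confidence'],r['mask'].sum(),fit(m,r['mask'],('cyl',.108,.0),(.55,.29),z0=.012))
for r in pinpoint('wrist','cone_form')[:2]: print('cone pt',r['confidence'],r['xy'],hit(m,r['xy'],.012))
E
```

```text
[0.44561036 0.27345533 0.33026749] [ 179.96185575    0.61949577 -170.69081104] 0.040032725842615045 [31.6  0.  -3.3 86.1 -0.2 22.3]
[0.5757 0.1217 0.1614] 61 0.01513147768508695
pt 0.36 [109.2, 255.4] [0.47176981 0.19065039 0.14876749]
cone 0.56 4056 (array([0.6012, 0.2976]), np.float64(0.501))
cone pt 0.57 [252.3, 262.5] [0.5481194  0.28630753 0.012     ]
```

move_arm --jaw '[0.7,0.7,0.7,0.7,0.7,0.7,0.7,0.7,0.7]' --pt "0 0 -0.02" --pt "0 0 -0.03" --pt "0 0 -0.035" --pt "0 0 -0.025" --pt "0 0 -0.012" --pt "0 0 -0.006" --pt "0 0 -0.003" --pt "0 0 -0.002" --pt "0 0 0" --yaw '[0,0,0,0,0,0,0,0,0]'

```text
time: 49.6
ee_pos: [0.4462, 0.2737, 0.1979]
tcp_rot: [179.9, 0.7, -170.7]
wrist_force: [1.0, -0.0, -1.2]
opening: 0.0397
grasp_force: 25.5
```

move_arm --jaw '[0.7,0.7,0.7,0.7]' --pt "0 0 -0.001" --pt "0 0 -0.001" --pt "0 0 -0.001" --pt "0 0 0" --yaw '[0,0,0,0]'

```text
time: 49.93
ee_pos: [0.4457, 0.2737, 0.1938]
tcp_rot: [180.0, 0.6, -170.7]
wrist_force: [0.8, 0.4, -0.5]
opening: 0.0398
grasp_force: 25.5
```

move_arm --jaw '[0.7,0.7,0.7]' --pt "0 0 -0.0007" --pt "0 0 -0.0005" --pt "0 0 0" --yaw '[0,0,0]'

```text
time: 50.18
ee_pos: [0.4457, 0.2736, 0.1934]
tcp_rot: [179.9, 0.6, -170.7]
wrist_force: [-4.2, -1.1, 7.3]
opening: 0.0394
grasp_force: 26.2
```

move_arm --jaw '[0.5,0.45,0.38,0.32,0.25,0.2,0.2,0.2,0.2,0.2]' --pt "0 0 0" --pt "0 0 0" --pt "0 0 0" --pt "0 0 0" --pt "0 0 0.005" --pt "0 0 0.02" --pt "0 0 0.035" --pt "0 0 0.035" --pt "0 0 0.035" --pt "0 0 0.03" --yaw '[0,0,0,0,0,0,0,0,0,0]'

```text
time: 51.02
ee_pos: [0.4455, 0.2734, 0.3553]
tcp_rot: [179.9, 0.7, -170.7]
wrist_force: [0.8, 0.8, -1.3]
opening: 0.0684
grasp_force: 0.0
```

move_arm --jaw '[0.2,0.2,0.2,0.2,0.2,0.2]' --pt "0.02 -0.02 0.02" --pt "0.02 -0.03 0.02" --pt "0.02 -0.03 0.015" --pt "0.01 -0.02 0" --pt "0 0 0" --pt "0 0 0" --yaw '[0,0,0,0,0,0]'

```text
time: 51.52
ee_pos: [0.5162, 0.1726, 0.4077]
tcp_rot: [179.9, 0.6, -170.9]
wrist_force: [-0.6, 0.4, -1.3]
opening: 0.0682
grasp_force: 0.0
```

```bash
python3 - <<'E'
from h import *
from board import board
p,n,e,im=board(); o=bot.get_obs(); print(o['ee_pos'].round(4),o['time'],'board',p.round(4),n); m=camera_model('wrist')
c,s=np.cos(p[2]),np.sin(p[2]); B=lambda X:np.array([c*(X[0]-p[0])+s*(X[1]-p[1]),-s*(X[0]-p[0])+c*(X[1]-p[1])]).round(4)
for th,z0 in dict(tape_roll=.012,glue_bottle=.012,ply_base=.012,ply_post=.018,pin_cap=.062,cone_form=.012).items():
    for r in pinpoint('wrist',th)[:2]: print(th,'pt',round(r['confidence'],2),B(hit(m,r['xy'],z0)))
    if th in SH:
        for r in outline_of('wrist',th)[:2]: f=fit(m,r['mask'],SH[th],hit(m,r['xy'],z0+.01),z0=z0); print('   ol',r['mask'].sum(),B(f[0]),f)
for c_ in('top','side'):
    camera(c_); m=camera_model(c_)
    for th in('tape_roll','glue_bottle'):
        for r in pinpoint(c_,th)[:3]: print(c_,th,round(r['confidence'],2),hit(m,r['xy'],.012).round(3))
E
```

```text
[0.5157 0.1734 0.4074] 51.5667 board [0.5769 0.1216 0.16  ] 138
tape_roll pt 0.77 [-0.1073  0.1698]
   ol 952 [-0.1051  0.1706] (array([0.446 , 0.2732]), np.float64(0.723))
glue_bottle pt 0.66 [0.0849 0.0048]
glue_bottle pt 0.4 [-0.0007  0.1745]
   ol 2794 [0.0815 0.0013] (array([0.6572, 0.1358]), np.float64(0.747))
ply_base pt 0.83 [0.001  0.0038]
ply_base pt 0.19 [-0.0005 -0.1655]
   ol 2245 [0.0008 0.0015] (array([0.5775, 0.1232, 3.3046]), np.float64(0.596))
ply_post pt 0.87 [0.0047 0.0015]
   ol 619 [-0.0016  0.0017] (array([0.5751, 0.123 , 0.1143]), np.float64(0.367))
pin_cap pt 0.83 [-0.206   0.0739]
pin_cap pt 0.8 [-0.2017 -0.0311]
   ol 1217 [-0.207  -0.0281] (array([0.3771, 0.0608, 0.4951]), np.float64(0.857))
   ol 973 [-0.2089  0.0745] (array([0.3589, 0.1618, 3.4982]), np.float64(0.837))
cone_form pt 0.97 [-0.0035  0.175 ]
top glue_bottle 0.79 [0.648 0.147 0.012]
top glue_bottle 0.17 [0.57  0.118 0.012]
side glue_bottle 0.69 [0.651 0.144 0.012]
```

In board coordinates (mm), the base is at about (1, 2), the bottle at (83, 2) and the tape at (−105, 170), so the gaps are about 3 cm. The arm is clear, so I'm handing in.

```bash
python3 -c "
from workcell import bot; print(bot.job_done())"
```

```text
the job is handed in; nothing more can be done
None
```

The job is handed in at about 52 s: base, post and pin cap stacked midway on the board, bottle behind and tape in front of the cone with gaps of about 3 cm (final check by measurement), but I viewed 15 pictures where 14 were allowed.

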